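# Rack the cobbler's hand tools and lock the keeper

## Robot

A 6-joint arm with a two-finger parallel gripper is mounted at the origin on the work surface. World frame = base frame: x ahead of the robot, y to its left, z up, the work surface at z = 0. Lengths are in mm, angles in rad, forces in N, time in s.
With the tool pointing down it reaches from about 350 to 775 mm from the base axis. Payload 7.3 kg.
Tool frame: the origin (TCP) lies between the finger pads; the fingertips stand 25 mm ahead of it and the grasp point (between the pads) lies 6 mm ahead of it; z points along the fingers, y is the line along which they close (so a half turn about z gives the same grasp; the last joint's range is limited). The gripper opens to 92 mm and grips with 3 to 60 N. Pads are 19 mm wide; open, the fingers measure 130 mm over their backs; the gripper's body (75 mm by 190 mm) begins 47 mm behind the grasp point.
Start: joints at [1.027, 0.342, 1.524, -0, 1.275, -0.146], TCP at [203.367, 484.029, 251.741] pointing down, gripper open.
Joint ranges: [-2.53, 2.53], [-0.77, 2.02], [0.04, 2.7], [-1, 4.14], [0.28, 2.66], [-3.11, 3.11]. Speed limits (rad/s): [2.57, 2.57, 3.14, 3.14, 3.14, 3.14].

## Interface

Orientations are given as [roll, pitch, yaw] about the fixed x, y, z axes, in that order (R = Rz(yaw) Ry(pitch) Rx(roll)).
In Python, from plant import bot gives the robot as it stands.
- The arm moves only by the tool play_rows, never from a script. Its argument "commands" is a list of rows, each an object of numbers: "x", "y", "z": the shift along the tool's x, y, z in m; "twist": the turn about the tool's z in degrees. In form: [{"x": .., "y": .., "z": .., "twist": ..}, ...]. A call has exactly 8 rows; each row is the pose to reach, as a shift and turn from the pose commanded when the call began, along the tool's axes at that moment; what a row does not reach only later rows make up. A row lasts 1/10 s, in which the tool goes at most 50 mm and 8.59 degrees, less where a joint would pass 70% of its speed; a pose out of reach is approached as far as the arm can. A call with a gripper value outside its range is refused whole. "jaw" is the closure, from 0 (fully open) to 1 (shut), set as the call begins (left out, the last holds). The fingers move at their own pace and stop on an object; the grip force is fixed at half the most. Time passes only in rows, so rows that repeat a pose let the fingers close, or fill a call up. It gives the time, the measured TCP pose, the force, the opening and the grip force at its end, in the units of the state.
- bot.get_obs(): the state, without advancing time (a new reading comes with each control period).
- bot.capture(name): name is "scene" or "top"; returns a dict with "pixels" (400x640x3 uint8, red, green, blue), "fx", "fy", "cx", "cy" (pixels), "eye" and "rotation" of the camera in the world. Camera axes: x right, y down, z forward; pixel columns grow to the right and rows downward; lengths in mm; the calibration is good to about 2 mm. A picture is of the moment at which its call begins. There is no depth.
- bot.close_job(): hands the job in; it is judged then, once.
The state is a dict: "time": time; "joint_positions": joint angles; "dq": joint speeds; "tau": joint torques, N m; "tool_pos": TCP position; "tcp_rot": TCP orientation; "contact_force": force on the tool from outside, world axes, zero at the start; "moment": the same for the moment, N m; "grip_width": finger opening in mm; "finger_force": force on a finger pad.
Only numpy, scipy, OpenCV 4.12 (cv2) and the standard library are available. Lean on these libraries where they do the work, as an engineer would, in place of code of your own. Each camera call takes 0.05 s, during which the arm holds its last target. There are 200 camera calls.

## Task

Put the shoe-repair hand tools away: swing the rack's keeper bar up and over to the front, past upright, then press every tool lying on the bench fully home into a place of its own in the rack, lying level in the front fork and the sprung clip, handle centred between the rails and metal end out past the clip rail. When all of them are in, swing the keeper bar down over the handles until it clicks fully shut, and leave the thread, the tin and the hammer alone.

Things in the scene. Friction and masses are not known exactly. Their poses are not given: they have to be found in the camera images.
- awl: hand tool, 90 g: straight round beech handle, 20 mm thick, 125 mm long, 20 mm square brass bolster 9 mm long (it stops rolling), then a slim tapering steel needle, 5.6 mm thick at its root. Origin: on the axis at the handle's middle (10 mm up when lying on the bench); x along the axis to the metal end, handle from x = -62.5 to 62.5 mm; y and z square to the bolster. Loose on the bench; some tools may be absent.
- edge_iron: hand tool, 90 g: straight round beech handle, 20 mm thick, 125 mm long, 20 mm square brass bolster 9 mm long (it stops rolling), then a short steel block 32 x 16 x 9 mm. Origin: on the axis at the handle's middle (10 mm up when lying on the bench); x along the axis to the metal end, handle from x = -62.5 to 62.5 mm; y and z square to the bolster. Loose on the bench; some tools may be absent.
- tack_lifter: hand tool, 90 g: straight round beech handle, 20 mm thick, 125 mm long, 20 mm square brass bolster 9 mm long (it stops rolling), then a thin steel shank with a small forked end. Origin: on the axis at the handle's middle (10 mm up when lying on the bench); x along the axis to the metal end, handle from x = -62.5 to 62.5 mm; y and z square to the bolster. Loose on the bench; some tools may be absent.
- rasp: hand tool, 90 g: straight round beech handle, 20 mm thick, 125 mm long, 20 mm square brass bolster 9 mm long (it stops rolling), then a dark flat steel bar 72 x 15 x 5 mm. Origin: on the axis at the handle's middle (10 mm up when lying on the bench); x along the axis to the metal end, handle from x = -62.5 to 62.5 mm; y and z square to the bolster. Loose on the bench; some tools may be absent.
- burnisher: hand tool, 90 g: straight round beech handle, 20 mm thick, 125 mm long, 20 mm square brass bolster 9 mm long (it stops rolling), then a steel rod 8 mm thick with a 16 mm ball at its end. Origin: on the axis at the handle's middle (10 mm up when lying on the bench); x along the axis to the metal end, handle from x = -62.5 to 62.5 mm; y and z square to the bolster. Loose on the bench; some tools may be absent.
- awl_tip (a point): the metal tip of the awl, on its axis 138 mm from the middle of the handle
- edge_iron_tip (a point): the metal tip of the edge iron, on its axis 128 mm from the middle of the handle
- tack_lifter_tip (a point): the metal tip of the tack lifter, on its axis 125 mm from the middle of the handle
- rasp_tip (a point): the metal tip of the rasp, on its axis 147 mm from the middle of the handle
- burnisher_tip (a point): the metal tip of the burnisher, on its axis 130 mm from the middle of the handle
- rack: fixed steel tool rack: green base plate 165 x 356 x 8 mm, two upright rails 80 mm apart, a hinged keeper bar. Holds five tools side by side, 62 mm apart; any tool fits any place. Origin: under the plate, midway between the rails; x from the plain front rail to the clip rail (away from the robot within 0.25 rad), y along the rails, z up. 66 mm free between the rails, down to the plate.
- front_rail (a point): middle of the top edge of the front rail, rack x = -40 mm, 42 mm above the bench: a 10 mm thick rail with five plain upright forks. Each slot is 22 mm wide, with flared tops that reach 73 mm above the bench and 46 mm across.
- clip_rail (a point): middle of the top edge of the clip rail, rack x = +40 mm, 42 mm up. Its five fork clips (14 mm long in x, tops 80 mm up, flared 44 mm across) have a fixed prong on the -y side and a sprung jaw on the +y side, hinged below; its nose closes over the handle. Pressing a handle straight down (about 6 N at the clip, 10 N at the handle's middle) pushes the jaw aside; it snaps back over the handle.
- seat1 (a point): place 1 of the rack (rack y = -124 mm): where the middle of a seated handle's axis lies, midway between the rails, 52 mm above the bench, the handle level on both rails along the rack's x, metal end over the clip rail. Axes as the rack's.
- seat2 (a point): place 2 of the rack (rack y = -62 mm): where the middle of a seated handle's axis lies, midway between the rails, 52 mm above the bench, the handle level on both rails along the rack's x, metal end over the clip rail. Axes as the rack's.
- seat3 (a point): place 3 of the rack (rack y = 0 mm): where the middle of a seated handle's axis lies, midway between the rails, 52 mm above the bench, the handle level on both rails along the rack's x, metal end over the clip rail. Axes as the rack's.
- seat4 (a point): place 4 of the rack (rack y = 62 mm): where the middle of a seated handle's axis lies, midway between the rails, 52 mm above the bench, the handle level on both rails along the rack's x, metal end over the clip rail. Axes as the rack's.
- seat5 (a point): place 5 of the rack (rack y = 124 mm): where the middle of a seated handle's axis lies, midway between the rails, 52 mm above the bench, the handle level on both rails along the rack's x, metal end over the clip rail. Axes as the rack's.
- keeper (a joint): keeper bar's angle in rad: 0 shut, level across the handles; grows as it swings up and over the front rail towards the robot; 1.57 upright, 2.2 its stop. The stiff hinge keeps it where it is left. Below 0.2 a sprung ball at the bar's -y end holds it off: press the bar down (about 5 N) until it clicks home behind the ball, at 0 to 0.03. Starts at 0.25 to 0.7.
- keeper_bar (a point): middle of the keeper's crosspiece, a round steel bar 10 mm thick, 346 mm long, parallel to the rack's y, with an arm at each end. At angle q it lies 90 cos q mm from the hinge axis towards the clip rail and 90 sin q mm above it. Shut: rack x = 0, 71 mm up, 4 mm over seated handles; a handle not home stops it. With tools in, fingers fit round it only between two places.
- keeper_hinge (a point): point on the keeper's hinge axis (parallel to the rack's y) at the rack's middle: rack x = -90 mm, 71 mm up. Only air there; the hinge posts, 80 mm high, stand at rack y = -171 and 171 mm.
- thread_cone: cone of brown thread on a blue foot, 88 mm wide, 122 mm high, standing on the bench; origin under its centre. Bystander: leave alone.
- polish_tin: flat round polish tin, 84 mm wide, 30 mm high, on the bench; origin under its centre. Bystander: leave alone.
- hammer: hammer, 300 mm long, lying on the bench beyond the left end of the rack; origin under its middle. Bystander: leave alone.
Mind the look-alikes: they are no part of the job. What is shaped like the rasp but blue or turquoise is not meant.

How it is judged:
By the outcome, as a careful person would: the job done as asked, in the order asked, and still so for the second after the job is handed in, with the robot touching nothing.
Of awl, edge_iron, tack_lifter, rasp, burnisher only 3 to 5 are there at a start; the rules pass over those that are not, and their reading is None.
At some moment in a run one of awl, edge_iron, tack_lifter, rasp, burnisher may be knocked a few centimetres aside while the robot is not near it.
Once in a run the grip may slacken for a moment while it holds something.
It also fails if it takes over 210 s, if anything falls off the work surface, if the arm or the gripper's body presses on something with over 40 N, if the wrist force passes 120 N, or if a joint passes its speed limit or range.

## Working session

There is one attempt and no reset: what is moved stays moved. The work goes in short steps, Python scripts to look and compute and a tool call to move; the robot and the scene stay as the last step left them, time stands still between calls to the robot, and variables do not carry over. Pictures are saved under pics/ and viewed, at most 15 in all, crops included, and the job is handed in when it is done.

Besides the shell and the picture viewer there is one more tool, called after "Request:" as name([rows], argument=value, ...), one row to a line, values as JSON. play_rows: Moves the arm, as the interface text tells. Its arguments: {"type":"object","properties":{"commands":{"type":"array"},"jaw":{"type":"number"}},"required":["commands"]}

```bash
ls; mkdir -p pics; cat > h.py <<'E'
import numpy as np, cv2, json
from plant import bot
from scipy.spatial.transform import Rotation as Ro
def cap(n,fn=None):
    c=bot.capture(n); im=np.array(c["pixels"])[:,:,::-1].copy()
    if fn: cv2.imwrite("pics/"+fn,im)
    c["im"]=im; return c
def ray(c,u,v,z):
    d=np.array(c["rotation"])@np.array([(u-c["cx"])/c["fx"],(v-c["cy"])/c["fy"],1.])
    e=np.array(c["eye"]); return e+d*(z-e[2])/d[2]
def proj(c,p):
    q=np.array(c["rotation"]).T@(np.array(p,float)-np.array(c["eye"])); return np.array([c["cx"]+c["fx"]*q[0]/q[2],c["cy"]+c["fy"]*q[1]/q[2]])
E
python3 - <<'E'
from h import *
for n in("scene","top"):
    c=cap(n,n+"0.png"); print(n,c["fx"],c["cx"],c["cy"],c["eye"],np.round(c["rotation"],3).tolist())
o=bot.get_obs(); print(o)
E
```

```text
pics
scene 376.76329635741735 321.9162568268478 198.33983400790447 [1149.32875191 -469.24194254  751.17659753] [-2.287, 0.006, 0.968]
top 425.89606208623724 312.4931584063808 204.71957723051582 [ 277.11526517    5.78144122 1352.17700699] [-2.977, -0.006, -1.577]
{'time': 0.1, 'joint_positions': array([ 1.02697869e+00,  3.42651739e-01,  1.52488543e+00,  5.17182204e-06,
        1.27537066e+00, -1.45991977e-01]), 'dq': array([ 0.00076784, -0.002885  , -0.00251141,  0.00079392,  0.00152278,
        0.00145672]), 'tau': array([ 1.09922385e-03, -4.32006741e+01, -2.44693315e+01,  7.18227820e-02,
        5.24822040e-02, -3.22577570e-06]), 'tool_pos': array([203.20768412, 483.74778486, 251.12769162]), 'tcp_rot': array([-3.14029219e+00, -1.96216347e-04,  2.74376536e+00]), 'contact_force': array([ 0.1601096 , -0.19841612, -0.25279185]), 'moment': array([-0.03934427, -0.00399739, -0.06790181]), 'finger_force': 0.0, 'grip_width': 91.4574718586318}
```

```bash
sed -i 's/c\["im"\]=im; return c/c["im"]=im; c["rotation"]=Ro.from_euler("xyz",c["rotation"]).as_matrix(); return c/' h.py
python3 - <<'E'
from h import *
for n in("scene","top"):
    im=cv2.imread(f"pics/{n}0.png"); cv2.imwrite(f"pics/{n}0b.png",cv2.resize(im,(800,500),interpolation=cv2.INTER_CUBIC))
E
```

```text
(no output)
```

View pics/top0b.png

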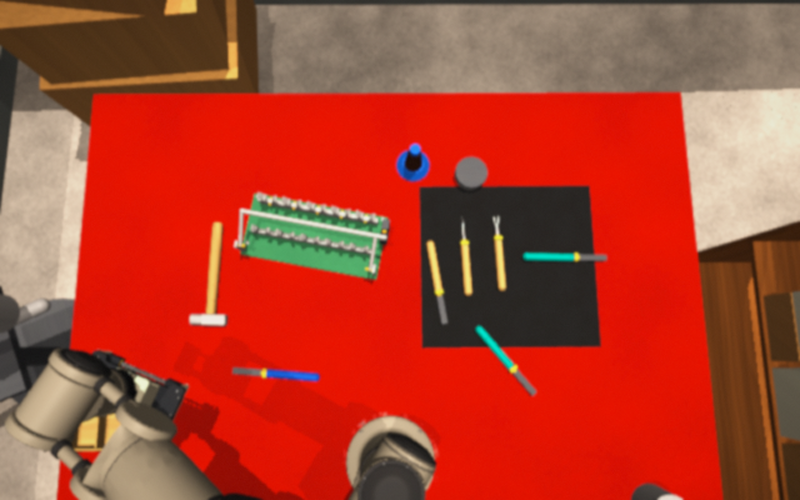

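View pics/scene0b.png

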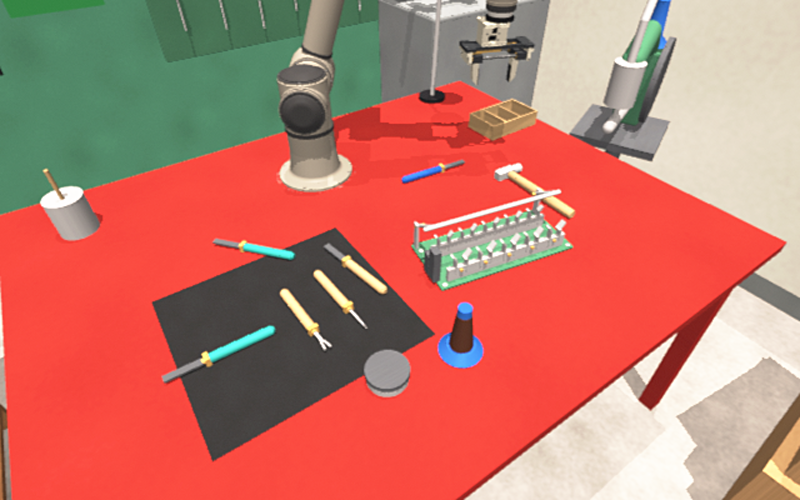

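The top view (at 800 px) shows three beech tools on the black mat: rasp (437,280, metal towards the robot), awl (466,265) and tack lifter (500,262). The turquoise ones at (565,257) and (505,360) and the blue one at (275,375) are look-alikes. The rack is at (315,235) with its keeper part open, cone at (413,162), tin at (471,172), hammer at (212,275).

```bash
cat > m.py <<'E'
from h import *
def tools(c,z=10):
    hsv=cv2.cvtColor(c["im"],cv2.COLOR_BGR2HSV)
    m=cv2.inRange(hsv,(12,50,110),(32,220,255))
    out=[]
    cs,_=cv2.findContours(m,cv2.RETR_EXTERNAL,cv2.CHAIN_APPROX_NONE)
    for k in cs:
        if cv2.contourArea(k)<80: continue
        w=[ray(c,u,v,z) for u,v in k[:,0,:]]
        w=np.array(w)[:,:2]
        (cx,cy),(a,b),_=cv2.minAreaRect(w.astype(np.float32)); 
        vx,vy,_,_=cv2.fitLine(w.astype(np.float32),cv2.DIST_L2,0,.01,.01).ravel()
        out.append((k[:,0,:].mean(0).round(),round(cx,1),round(cy,1),round(a),round(b),round(float(np.arctan2(vy,vx)),3)))
    return out
def rack(c):
    hsv=cv2.cvtColor(c["im"],cv2.COLOR_BGR2HSV)
    m=cv2.inRange(hsv,(60,80,40),(90,255,255))
    m=cv2.morphologyEx(m,cv2.MORPH_CLOSE,np.ones((15,15)))
    cs,_=cv2.findContours(m,cv2.RETR_EXTERNAL,cv2.CHAIN_APPROX_NONE)
    out=[]
    for k in cs:
        if cv2.contourArea(k)<1500: continue
        w=np.array([ray(c,u,v,8) for u,v in k[:,0,:]])[:,:2]
        out.append((k[:,0,:].mean(0).round(),cv2.minAreaRect(w.astype(np.float32)),[np.round(ray(c,u,v,8)[:2]) for u,v in cv2.boxPoints(cv2.minAreaRect(k))]))
    return out
E
python3 - <<'E'
from m import *
for n in("top","scene"):
    c=cap(n)
    for t in tools(c): print(n,t)
    for r in rack(c): print(n,r)
    im=c["im"]
    y,x=(140,170) if n=="top" else (130,310)
    s=im[y:y+100,x:x+160]; cv2.imwrite(f"pics/{n}r.png",cv2.resize(s,(800,500),interpolation=cv2.INTER_CUBIC))
a=cv2.imread("pics/topr.png");b=cv2.imread("pics/scener.png")
cv2.imwrite("pics/r.png",cv2.resize(np.vstack([a,b]),(480,600)))
E
```

```text
top (array([326., 369.]), -3.1, -37.4, 139, 50, 1.0)
top (array([306., 355.]), 37.8, 14.1, 127, 207, -1.199)
top (array([ 99., 368.]), 26.5, 601.3, 318, 212, 1.135)
top (array([  5., 324.]), 139.2, 932.9, 24, 45, -0.942)
top (array([ 88., 314.]), 166.5, 684.5, 54, 32, 0.959)
top (array([ 34., 347.]), 87.5, 839.7, 204, 350, -0.275)
top (array([609., 310.]), 177.1, -907.7, 38, 538, 0.013)
top (array([586., 293.]), 220.5, -855.3, 510, 47, -0.011)
top (array([618., 290.]), 220.8, -968.8, 63, 626, -0.046)
top (array([348., 215.]), 468.6, -114.9, 148, 24, 0.161)
top (array([373., 213.]), 473.3, -195.6, 149, 23, 0.044)
top (array([400., 209.]), 485.7, -282.0, 149, 24, 0.042)
top (array([171., 215.]), 472.9, 446.0, 25, 235, -0.028)
top (array([ 37., 170.]), 647.6, 900.1, 540, 210, 0.132)
top (array([491.,  83.]), 860.5, -390.4, 1510, 696, 1.299)
top (array([51., 12.]), 1179.5, 878.3, 386, 79, 1.554)
top (array([128.,  54.]), 1089.7, 679.0, 236, 536, -1.295)
top (array([144.,   5.]), 1199.5, 573.4, 90, 46, -1.488)
top (array([251., 191.]), ((551.8632202148438, 193.5693359375), (346.6373596191
[... 692 characters left out ...]
310.6, 694.4, 151, 967, -0.513)
scene (array([392., 199.]), ((559.68701171875, 191.9077606201172), (353.09783935546875, 163.39120483398438), 78.88158416748047), [array([448.,  36.]), array([513., 471.]), array([673., 346.]), array([599., -30.])])
scene (array([285.,  46.]), ((-936.4619140625, 689.830322265625), (217.61434936523438, 1589.925537109375), 58.286659240722656), [array([-1712.,   959.]), array([-1532.,  1206.]), array([-197.,  356.]), array([-300.,  210.])])
scene (array([108.,  68.]), ((-1581.950927734375, 51.19537353515625), (1591.9324951171875, 2641.50634765625), 88.33677673339844), [array([-2925.,  -706.]), array([-1789.,   854.]), array([ 184., -110.]), array([-287., -783.])])
```

View pics/r.png

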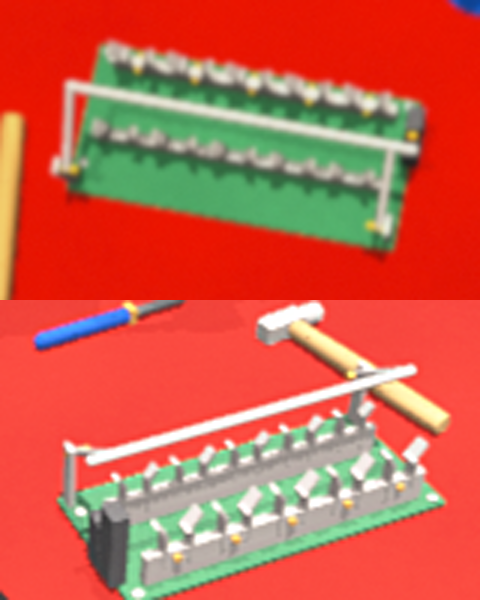

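The crop shows the keeper raised part-way, hinge posts at the robot side near the front plate edge, the dark latch post at the -y end, and the clip jaws on the far rail. I'll compute rack points next.

```bash
python3 - <<'E'
from m import *
t=cap("top"); s=cap("scene")
T=lambda u,v,z:np.round(ray(t,170+u/3,140+v/3,z)[:2],0)
S=lambda u,v,z:np.round(ray(s,310+u/3,130+(v-300)/3,z)[:2],0)
print("top plate corners FR,FL,BL",T(395,250,8),T(70,192,8),T(103,42,8))
print("scene plate corners BR?",S(135,595,8),S(443,502,8),S(62,497,8))
print("post tops top",T(386,218,80),T(57,165,80),"scene",S(68,445,80),S(358,372,80))
print("top front rail ends",T(92,128,60),T(382,180,60))
print("scene clip rail top edge near",S(143,553,42),S(425,472,42),"front rail top",S(108,492,42),S(372,430,42))
# bar by two-view triangulation
def tri(ut,us):
    A=[];b=[]
    for c,(u,v) in((t,ut),(s,us)):
        d=c["rotation"]@np.array([(u-c["cx"])/c["fx"],(v-c["cy"])/c["fy"],1]); d/=np.linalg.norm(d)
        P=np.eye(3)-np.outer(d,d);A.append(P);b.append(P@c["eye"])
    return np.linalg.solve(sum(A),sum(b))
print("bar +y",tri((170+70/3,140+86/3),(310+412/3,130+70/3)),"bar -y",tri((170+416/3,140+150/3),(310+90/3,130+160/3)))
print("bar top ",T(70,86,110),T(416,150,110))
E
```

```text
top plate corners FR,FL,BL [441.  31.] [505. 377.] [670. 348.]
scene plate corners BR? [599.  15.] [673. 349.] [448.  40.]
post tops top [465.  39.] [521. 371.] scene [457.  41.] [530. 360.]
top front rail ends [563. 343.] [507.  43.]
scene clip rail top edge near [586.  32.] [655. 332.] front rail top [500.  58.] [577. 341.]
bar +y [594.592554   352.44177049 120.65083877] bar -y [527.25841174  10.09315308 121.43240418]
bar top  [595. 353.] [528.   8.]
```

```bash
cat >> h.py <<'E'
O=np.array([578.,188.]); YAW=-0.187
def rk(x,y):
    c,s=np.cos(YAW),np.sin(YAW); return O+np.array([c*x-s*y,s*x+c*y])
def torack(p):
    c,s=np.cos(YAW),np.sin(YAW); d=np.array(p[:2])-O; return np.round([c*d[0]+s*d[1],-s*d[0]+c*d[1]],1)
def go(p,psi,frm=None):
    o=bot.get_obs(); 
    P,r=(o["tool_pos"],o["tcp_rot"]) if frm is None else frm
    q=r[2]; R=Ro.from_euler("xyz",[np.pi,0,q]).as_matrix()
    d=R.T@(np.array(p)-P); tw=-(np.degrees(psi-q)+180)%360-180
    tw=-((np.degrees(psi-q)+180)%360-180)
    print("xyz(m)",np.round(d/1000,4),"twist",round(tw,1),"| in",np.round(P,1),round(q,3),"F",np.round(o["contact_force"],1),"w",round(o["grip_width"],1),"t",round(o["time"],1))
    return np.array(p,float),[np.pi,0,psi]
E
python3 - <<'E'
from h import *
f=go([600,180,250],2.955); go([600,180,135],2.955,f)
E
```

```text
xyz(m) [-0.4835 -0.1265  0.0015] twist -12.1 | in [203.3 483.9 251.5] 2.744 F [-0.7 -0.2  0.1] w 92.1 t 0.3
xyz(m) [-0.    -0.     0.115] twist -0.0 | in [600. 180. 250.] 2.955 F [-0.7 -0.2  0.1] w 92.1 t 0.3
```

Request:
play_rows([
  {"x": -0.04,"y": -0.01,"z": 0,"twist": 0},
  {"x": -0.085,"y": -0.022,"z": 0,"twist": 0},
  {"x": -0.13,"y": -0.034,"z": 0,"twist": 0},
  {"x": -0.175,"y": -0.046,"z": 0,"twist": 0},
  {"x": -0.22,"y": -0.058,"z": 0,"twist": 0},
  {"x": -0.265,"y": -0.07,"z": 0,"twist": 0},
  {"x": -0.31,"y": -0.081,"z": 0,"twist": 0},
  {"x": -0.35,"y": -0.092,"z": 0,"twist": 0},
], jaw=1)

```text
time: 1.1
tool_pos: [492.0, 262.0, 251.7]
tcp_rot: [3.141, 0.0, 2.743]
contact_force: [0.2, 1.1, 1.3]
grip_width: 32.3
finger_force: 0.0
```

Request:
play_rows([
  {"x": -0.04,"y": -0.01,"z": 0,"twist": -4},
  {"x": -0.08,"y": -0.02,"z": 0,"twist": -8},
  {"x": -0.12,"y": -0.03,"z": 0,"twist": -12.1},
  {"x": -0.1335,"y": -0.0345,"z": 0,"twist": -12.1},
  {"x": -0.1335,"y": -0.0345,"z": 0.03,"twist": -12.1},
  {"x": -0.1335,"y": -0.0345,"z": 0.06,"twist": -12.1},
  {"x": -0.1335,"y": -0.0345,"z": 0.06,"twist": -12.1},
  {"x": -0.1335,"y": -0.0345,"z": 0.06,"twist": -12.1},
])

```text
time: 1.9
tool_pos: [599.8, 180.5, 192.1]
tcp_rot: [-3.141, -0.001, 2.955]
contact_force: [0.4, 0.5, 1.2]
grip_width: 0.3
finger_force: 0.0
```

```bash
python3 - <<'E'
from h import *
go([600,180,135],2.955)
c=cap("scene"); s=c["im"][60:220,260:500]; cv2.imwrite("pics/k1.png",cv2.resize(s,(780,520),interpolation=cv2.INTER_CUBIC))
E
```

```text
xyz(m) [-0.0003 -0.0005  0.0571] twist -0.0 | in [599.8 180.5 192.1] 2.955 F [0.4 0.5 1.2] w 0.3 t 1.9
```

View pics/k1.png

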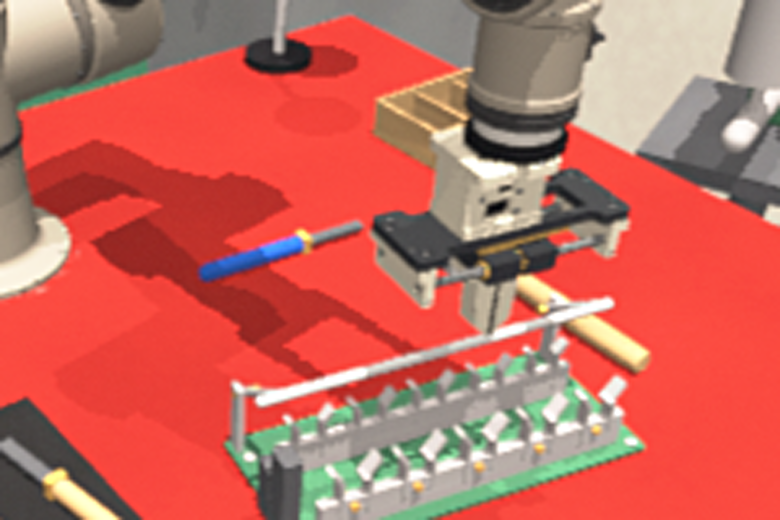

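The fingers are closed on the far (+x) side of the bar (bar crosses at crop (440,350)). I'll go down and push towards the robot.

Request:
play_rows([
  {"x": 0,"y": 0,"z": 0.02,"twist": 0},
  {"x": 0,"y": 0,"z": 0.04,"twist": 0},
  {"x": 0,"y": 0,"z": 0.057,"twist": 0},
  {"x": 0,"y": 0,"z": 0.057,"twist": 0},
  {"x": 0.01,"y": 0,"z": 0.057,"twist": 0},
  {"x": 0.02,"y": 0,"z": 0.057,"twist": 0},
  {"x": 0.03,"y": 0,"z": 0.057,"twist": 0},
  {"x": 0.04,"y": 0,"z": 0.057,"twist": 0},
])

```text
time: 2.75
tool_pos: [572.6, 186.0, 143.3]
tcp_rot: [3.136, 0.034, 2.955]
contact_force: [35.8, -15.4, 26.7]
grip_width: 0.4
finger_force: 19.4
```

Request:
play_rows([
  {"x": 0.01,"y": 0,"z": 0,"twist": 0},
  {"x": 0.02,"y": 0,"z": 0,"twist": 0},
  {"x": 0.032,"y": 0,"z": 0,"twist": 0},
  {"x": 0.044,"y": 0,"z": 0,"twist": 0},
  {"x": 0.056,"y": 0,"z": 0,"twist": 0},
  {"x": 0.068,"y": 0,"z": 0,"twist": 0},
  {"x": 0.08,"y": 0,"z": 0,"twist": 0},
  {"x": 0.085,"y": 0,"z": 0,"twist": 0},
])

```text
time: 3.55
tool_pos: [475.1, 203.7, 134.0]
tcp_rot: [-3.141, -0.003, 2.956]
contact_force: [1.7, 0.5, -1.7]
grip_width: -0.1
finger_force: 0.8
```

```bash
python3 - <<'E'
from h import *
go([600,180,135],2.955); print(torack(bot.get_obs()["tool_pos"]))
c=cap("scene"); s=c["im"][60:220,260:500]; cv2.imwrite("pics/k2.png",cv2.resize(s,(780,520),interpolation=cv2.INTER_CUBIC))
E
```

```text
xyz(m) [-0.1271 -0.0002 -0.001 ] twist 0.1 | in [475.1 203.7 134. ] 2.956 F [ 1.7  0.5 -1.7] w -0.1 t 3.5
[-104.    -3.7]
```

View pics/k2.png

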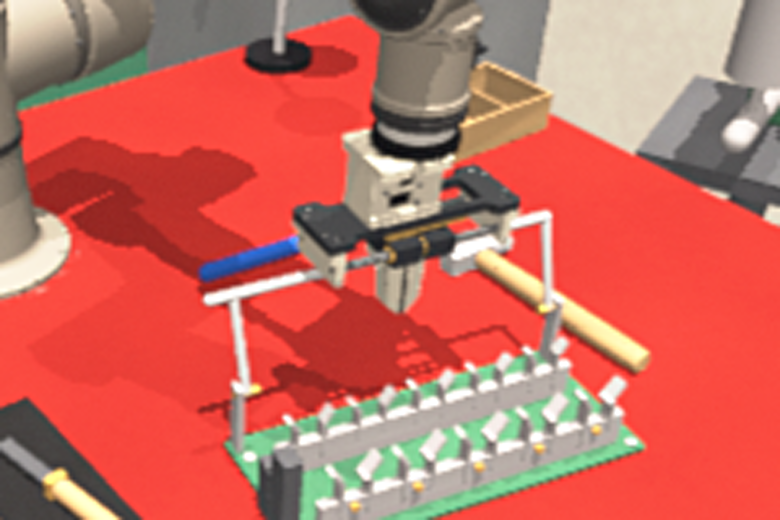

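The bar is now past upright (arms vertical-ish at crop (240,340),(548,260)), bar on the robot side of the fingers. A bit more, then lift away.

Request:
play_rows([
  {"x": 0.004,"y": 0,"z": 0,"twist": 0},
  {"x": 0.008,"y": 0,"z": 0,"twist": 0},
  {"x": 0.012,"y": 0,"z": 0,"twist": 0},
  {"x": 0.014,"y": 0,"z": 0,"twist": 0},
  {"x": 0.014,"y": 0,"z": 0,"twist": 0},
  {"x": 0.01,"y": 0,"z": 0,"twist": 0},
  {"x": -0.02,"y": 0,"z": -0.0,"twist": 0},
  {"x": -0.05,"y": 0,"z": -0.03,"twist": 0},
])

```text
time: 4.4
tool_pos: [524.9, 193.5, 161.9]
tcp_rot: [-3.139, -0.007, 2.956]
contact_force: [0.6, -0.0, -0.6]
grip_width: 0.5
finger_force: 0.0
```

Request:
play_rows([
  {"x": -0.0,"y": 0,"z": -0.05,"twist": 0},
  {"x": 0,"y": 0,"z": -0.1,"twist": 8},
  {"x": 0,"y": 0.05,"z": -0.11,"twist": 16},
  {"x": 0,"y": 0.1,"z": -0.11,"twist": 24},
  {"x": 0,"y": 0.15,"z": -0.11,"twist": 32},
  {"x": 0,"y": 0.2,"z": -0.11,"twist": 40},
  {"x": 0,"y": 0.25,"z": -0.11,"twist": 48},
  {"x": 0,"y": 0.3,"z": -0.11,"twist": 56},
], jaw=0.45)

```text
time: 5.2
tool_pos: [581.9, 489.6, 274.8]
tcp_rot: [3.141, -0.0, 1.972]
contact_force: [2.0, 0.0, 0.6]
grip_width: 50.4
finger_force: 0.0
```

```bash
python3 - <<'E'
from m import *
go([469,-115,120],0.16)
c=cap("scene"); s=c["im"][110:220,310:475]; cv2.imwrite("pics/k3.png",cv2.resize(s,(800,533),interpolation=cv2.INTER_CUBIC))
for n in("top","scene"):
    c=cap(n)
    for t in tools(c):
      if 300<t[1]<650 and -400<t[2]<0: print(n,t)
E
```

```text
xyz(m) [-0.5126 -0.3399  0.1548] twist 103.8 | in [581.9 489.6 274.8] 1.972 F [2.  0.  0.6] w 50.4 t 5.2
top (array([348., 215.]), 468.6, -115.1, 148, 24, 0.16)
top (array([373., 213.]), 473.3, -195.7, 149, 23, 0.044)
top (array([400., 209.]), 485.7, -282.0, 149, 24, 0.043)
scene (array([240., 250.]), 481.5, -278.6, 153, 28, 0.036)
scene (array([267., 233.]), 469.0, -192.2, 154, 28, 0.04)
scene (array([291., 219.]), 467.2, -115.3, 156, 34, 0.138)
```

View pics/k3.png

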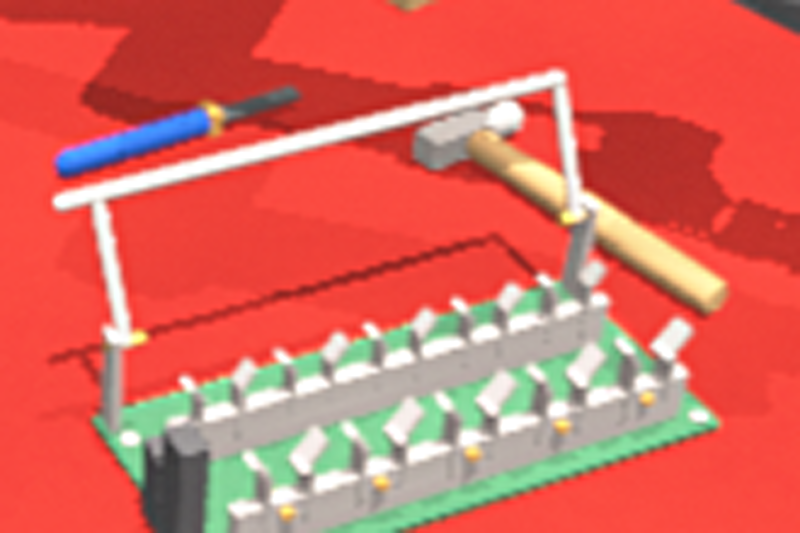

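The keeper is over to the front at about 2.1 rad; five forks on both rails are clearly visible. Now refining the rack frame from rail ends and heading to the rasp.

```bash
python3 - <<'E'
from m import *
s=cap("scene"); k=165/800
S=lambda u,v,z:torack(ray(s,310+u*k,110+v*k,z))
print("clip near top edge",S(232,508,42),S(688,372,42)); print("front rail top near edge",S(205,425,42),S(608,300,42))
print("prongs base",[S(u,v,42).tolist() for u,v in((262,497),(632,378))], "tops z80",[S(u,v,80).tolist() for u,v in((250,455),(345,425),(440,396),(532,367),(623,340))])
print("front fork -y tops z73",[S(u,v,73).tolist() for u,v in((185,380),(278,352),(366,325),(457,300),(540,277))])
print("corner front -y",S(95,422,8),"near +y",S(718,424,8))
t=cap("top"); im=t["im"][145:235,180:320]; cv2.imwrite("pics/t3.png",cv2.resize(im,(796,512),interpolation=cv2.INTER_CUBIC))
go([469,-115,250],0.16)
E
```

```text
clip near top edge [  38.9 -152.2] [ 46.4 158.5]
front rail top near edge [ -30.8 -133.2] [-33.6 158.6]
prongs base [[37.8, -132.4], [37.1, 123.8]] tops z80 [[40.0, -144.0], [39.7, -83.6], [40.0, -21.3], [39.7, 41.7], [40.7, 105.3]]
front fork -y tops z73 [[-40.0, -143.2], [-40.7, -81.1], [-41.7, -20.0], [-40.3, 43.8], [-39.2, 104.1]]
corner front -y [ -95.7 -174.8] near +y [ 64.6 176.2]
xyz(m) [-0.5081 -0.3427  0.0235] twist 104.2 | in [581.9 487.4 273.5] 1.979 F [ 0.7 -0.2  0.4] w 50.5 t 5.5
```

View pics/t3.png

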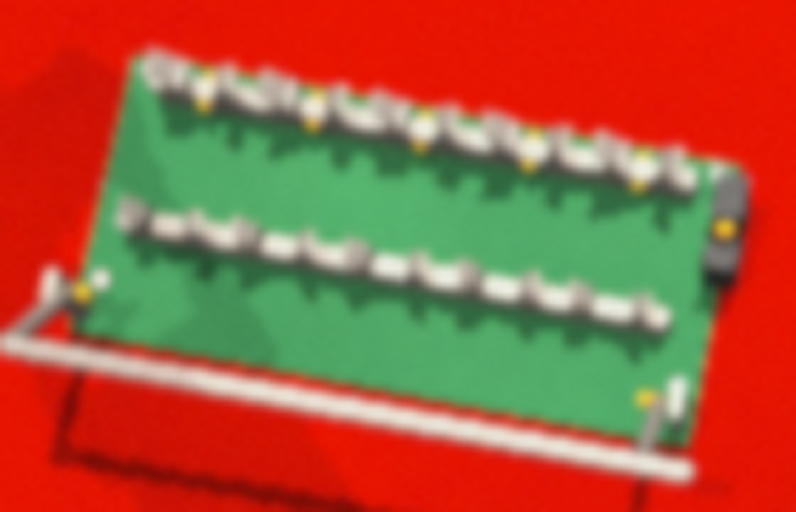

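The keeper bar hangs out in front (row 340–470); bright slot floors of the front rail are at crop (170,225),(283,245),(392,267),(503,288),(612,308).

```bash
python3 - <<'E'
from m import *
t=cap("top"); k=140/796
T=lambda u,v,z:torack(ray(t,180+u*k,145+v*k,z)).tolist()
print([T(u,v,42) for u,v in((170,225),(283,245),(392,267),(503,288),(612,308))])
print("corners",T(135,55,8),T(75,330,8),T(685,445,8))
f=go([469,-115,250],0.16); 
E
```

```text
[[-41.0, 124.6], [-40.7, 60.9], [-42.0, -0.6], [-42.5, -63.0], [-42.6, -124.1]]
corners [58.3, 175.4] [-103.8, 173.2] [-105.9, -176.0]
xyz(m) [-0.5078 -0.342   0.0249] twist 104.2 | in [582.  486.7 274.9] 1.978 F [-0.2 -0.5  0.4] w 50.5 t 5.5
```

Request:
play_rows([
  {"x": -0.04,"y": -0.027,"z": 0,"twist": 0},
  {"x": -0.08,"y": -0.054,"z": 0,"twist": 0},
  {"x": -0.12,"y": -0.081,"z": 0,"twist": 0},
  {"x": -0.16,"y": -0.108,"z": 0,"twist": 0},
  {"x": -0.2,"y": -0.135,"z": 0,"twist": 0},
  {"x": -0.24,"y": -0.162,"z": 0,"twist": 0},
  {"x": -0.28,"y": -0.189,"z": 0,"twist": 0},
  {"x": -0.3,"y": -0.202,"z": 0,"twist": 0},
])

```text
time: 6.3
tool_pos: [513.0, 127.8, 276.6]
tcp_rot: [3.14, 0.002, 1.974]
contact_force: [-0.4, 0.4, -0.3]
grip_width: 50.8
finger_force: 0.0
```

Request:
play_rows([
  {"x": -0.04,"y": -0.027,"z": 0,"twist": 8},
  {"x": -0.08,"y": -0.054,"z": 0,"twist": 16},
  {"x": -0.12,"y": -0.081,"z": 0,"twist": 24},
  {"x": -0.16,"y": -0.108,"z": 0,"twist": 32},
  {"x": -0.2,"y": -0.135,"z": 0,"twist": 40},
  {"x": -0.208,"y": -0.141,"z": 0,"twist": 48},
  {"x": -0.208,"y": -0.141,"z": 0,"twist": 56},
  {"x": -0.208,"y": -0.141,"z": 0,"twist": 64},
])

```text
time: 7.1
tool_pos: [466.0, -115.9, 276.1]
tcp_rot: [3.139, -0.001, 0.852]
contact_force: [-0.0, -0.8, -0.7]
grip_width: 50.7
finger_force: 0.0
```

```bash
python3 - <<'E'
from m import *
go([469,-115,150],0.16)
E
```

```text
xyz(m) [0.0027 0.0017 0.1261] twist 39.6 | in [ 466.  -115.9  276.1] 0.852 F [-0.  -0.8 -0.7] w 50.7 t 7.1
```

```bash
python3 - <<'E'
from m import *
for n in("top","scene"):
    c=cap(n); hsv=cv2.cvtColor(c["im"],cv2.COLOR_BGR2HSV)
    if n=="top":
        for u,v in((372,212),(373,190),(372,185),(372,188)): print(hsv[v,u])
    m=cv2.inRange(hsv,(20,165,120),(34,255,255))
    k,l,st,ce=cv2.connectedComponentsWithStats(m)
    for i in range(1,k):
        w=ray(c,*ce[i],14)
        if 300<w[0]<650 and -450<w[1]<0: print(n,st[i,4],ce[i].round(1),w.round(1))
E
```

```text
[ 19 152 230]
[ 18  77 133]
[ 17  76 162]
[ 18  77 143]
```

```bash
python3 - <<'E'
from m import *
c=cap("top"); hsv=cv2.cvtColor(c["im"],cv2.COLOR_BGR2HSV)
for nm,p,a in(("rasp",(468.6,-115),.161+np.pi),("awl",(473.3,-195.6),.044),("tack",(485.7,-282),.042)):
    L=[]
    for s in range(-85,125,5):
        u,v=proj(c,[p[0]+s*np.cos(a),p[1]+s*np.sin(a),12]).round().astype(int); L.append((s,*hsv[v,u].tolist()))
    print(nm,L)
E
```

```text
rasp [(-85, 18, 54, 57), (-80, 20, 64, 91), (-75, 23, 60, 124), (-70, 21, 68, 168), (-65, 20, 69, 171), (-60, 20, 68, 168), (-55, 19, 71, 170), (-50, 19, 68, 169), (-45, 20, 71, 166), (-40, 20, 71, 162), (-35, 19, 69, 155), (-30, 19, 73, 130), (-25, 20, 74, 89), (-20, 18, 69, 81), (-15, 19, 65, 75), (-10, 19, 63, 65), (-5, 15, 13, 39), (0, 0, 0, 37), (5, 0, 0, 34), (10, 135, 15, 35), (15, 150, 7, 36), (20, 150, 7, 35), (25, 120, 7, 35), (30, 150, 7, 35), (35, 0, 7, 36), (40, 15, 49, 63), (45, 17, 71, 112), (50, 18, 73, 184), (55, 18, 72, 190), (60, 18, 72, 191), (65, 18, 74, 190), (70, 18, 73, 189), (75, 18, 74, 194), (80, 18, 72, 198), (85, 18, 71, 205), (90, 18, 72, 205), (95, 18, 72, 198), (100, 18, 73, 182), (105, 18, 71, 148), (110, 17, 72, 174), (115, 18, 74, 183), (120, 18, 74, 185)]
awl [(-85, 18, 78, 115), (-80, 16, 78, 78), (-75, 16, 100, 87), (-70, 18, 147, 146), (-65, 22, 141, 210), (-60, 23, 137, 218), (-55, 23, 137, 218), (-50, 24, 134, 227), (-45, 25, 131, 231), (-40, 25, 129, 233), (-35, 25, 130, 234), (-30, 23, 135, 234), (-25, 20, 148, 232), (-20, 20, 149, 233), (-1
[... 677 characters left out ...]
, 234), (-50, 25, 133, 234), (-45, 25, 133, 234), (-40, 25, 130, 234), (-35, 25, 130, 234), (-30, 25, 130, 233), (-25, 24, 134, 234), (-20, 24, 133, 234), (-15, 25, 132, 234), (-10, 25, 131, 234), (-5, 25, 130, 234), (0, 25, 131, 234), (5, 25, 130, 233), (10, 25, 130, 233), (15, 24, 134, 230), (20, 23, 139, 217), (25, 22, 124, 119), (30, 18, 82, 100), (35, 17, 77, 122), (40, 18, 76, 154), (45, 18, 77, 163), (50, 17, 75, 176), (55, 18, 73, 179), (60, 18, 73, 186), (65, 18, 72, 191), (70, 17, 69, 199), (75, 18, 69, 199), (80, 18, 70, 196), (85, 18, 69, 185), (90, 17, 74, 110), (95, 17, 76, 111), (100, 18, 75, 139), (105, 18, 75, 159), (110, 18, 71, 193), (115, 18, 71, 202), (120, 18, 71, 205)]
```

```bash
python3 - <<'E'
from m import *
for n in ("top","scene"):
  c=cap(n); im=cv2.imread(f"pics/{n}0.png"); hsv=cv2.cvtColor(im,cv2.COLOR_BGR2HSV)
  for nm,p,a in(("rasp",(468.6,-115),.161+np.pi),("awl",(471.3,-194),.044),("tack",(483.7,-280),.042)):
    L=[]
    for s in range(-81,151,3):
        u,v=proj(c,[p[0]+s*np.cos(a),p[1]+s*np.sin(a),16]).round().astype(int); L.append((s,*hsv[v,u].tolist()))
    print(n,nm,[l for l in L if abs(l[0])>54])
E
```

```text
top rasp [(-81, 18, 30, 42), (-78, 13, 50, 46), (-75, 16, 105, 75), (-72, 18, 146, 147), (-69, 21, 144, 209), (-66, 24, 131, 235), (-63, 26, 126, 241), (-60, 26, 124, 242), (-57, 26, 125, 242), (57, 29, 162, 240), (60, 29, 177, 239), (63, 29, 186, 235), (66, 27, 185, 228), (69, 23, 140, 186), (72, 23, 140, 186), (75, 21, 75, 152), (78, 14, 28, 135), (81, 4, 16, 131), (84, 5, 12, 129), (87, 8, 16, 128), (90, 9, 14, 128), (93, 9, 14, 128), (96, 11, 16, 129), (99, 9, 14, 129), (102, 10, 12, 126), (105, 10, 12, 128), (108, 9, 14, 129), (111, 13, 14, 130), (114, 15, 12, 129), (117, 15, 16, 129), (120, 13, 14, 128), (123, 11, 16, 130), (126, 11, 16, 130), (129, 11, 16, 130), (132, 13, 14, 129), (135, 15, 16, 130), (138, 17, 15, 121), (141, 15, 15, 99), (144, 18, 19, 68), (147, 24, 28, 46), (150, 13, 43, 42)]
top awl [(-81, 21, 44, 41), (-78, 15, 46, 44), (-75, 16, 114, 65), (-72, 16, 155, 123), (-69, 18, 156, 185), (-66, 21, 146, 223), (-63, 24, 132, 237), (-60, 26, 127, 241), (-57, 26, 126, 241), (57, 27, 163, 236), (60, 27, 163, 236), (63, 29, 179, 240), (66, 29, 181, 240), (69, 28, 160,
[... 3019 characters left out ...]
 (-69, 18, 114, 222), (-66, 30, 44, 255), (-63, 30, 41, 255), (-60, 30, 46, 255), (-57, 29, 47, 255), (57, 29, 95, 255), (60, 29, 107, 255), (63, 26, 129, 254), (66, 24, 140, 252), (69, 24, 140, 252), (72, 26, 119, 255), (75, 18, 40, 248), (78, 0, 0, 255), (81, 14, 16, 239), (84, 0, 0, 255), (87, 30, 4, 255), (90, 0, 0, 255), (93, 18, 10, 255), (96, 13, 18, 249), (99, 0, 0, 255), (102, 0, 0, 255), (105, 13, 15, 241), (108, 15, 14, 253), (111, 13, 21, 233), (114, 9, 23, 111), (117, 9, 19, 92), (120, 10, 20, 78), (123, 10, 20, 78), (126, 0, 15, 66), (129, 6, 22, 59), (132, 15, 16, 65), (135, 8, 14, 71), (138, 18, 18, 70), (141, 0, 11, 70), (144, 10, 21, 72), (147, 5, 21, 72), (150, 5, 22, 70)]
```

```bash
python3 - <<'E'
from m import *
f=go([458,-117,100],0.155); f=go([458,-117,30],0.155,f)
g=go([458,-117,150],0.155,f)
E
```

```text
xyz(m) [-0.0077 -0.0054  0.1755] twist 40.6 | in [ 467.1 -114.6  275.5] 0.863 F [ 0.4 -0.6  0.6] w 50.5 t 7.3
xyz(m) [ 0.   -0.    0.07] twist -0.0 | in [ 458. -117.  100.] 0.155 F [ 0.4 -0.6  0.6] w 50.5 t 7.3
xyz(m) [ 0.    0.   -0.12] twist -0.0 | in [ 458. -117.   30.] 0.155 F [ 0.4 -0.6  0.6] w 50.5 t 7.3
```

Request:
play_rows([
  {"x": -0.008,"y": -0.0055,"z": 0.03,"twist": 8},
  {"x": -0.008,"y": -0.0055,"z": 0.06,"twist": 16},
  {"x": -0.008,"y": -0.0055,"z": 0.1,"twist": 24},
  {"x": -0.008,"y": -0.0055,"z": 0.14,"twist": 32},
  {"x": -0.008,"y": -0.0055,"z": 0.165,"twist": 40},
  {"x": -0.008,"y": -0.0055,"z": 0.175,"twist": 40.6},
  {"x": -0.008,"y": -0.0055,"z": 0.175,"twist": 40.6},
  {"x": -0.008,"y": -0.0055,"z": 0.175,"twist": 40.6},
])

```text
time: 8.15
tool_pos: [459.2, -117.1, 100.8]
tcp_rot: [3.141, -0.002, 0.156]
contact_force: [0.3, 0.3, 0.1]
grip_width: 50.3
finger_force: 0.0
```

```bash
python3 - <<'E'
from m import *
go([458,-117,30],0.155)
c=cap("scene"); s=c["im"][150:270,190:370]; cv2.imwrite("pics/g1.png",cv2.resize(s,(750,500),interpolation=cv2.INTER_CUBIC))
for t in tools(c):
  if 300<t[1]<650 and -400<t[2]<0: print(t)
E
```

```text
xyz(m) [-0.0012 -0.0003  0.0708] twist 0.0 | in [ 459.2 -117.1  100.8] 0.156 F [0.3 0.3 0.1] w 50.3 t 8.2
(array([240., 250.]), 481.7, -278.7, 153, 27, 0.042)
(array([267., 233.]), 470.0, -192.2, 152, 28, 0.045)
(array([291., 220.]), 467.9, -114.2, 155, 29, 0.148)
```

View pics/g1.png

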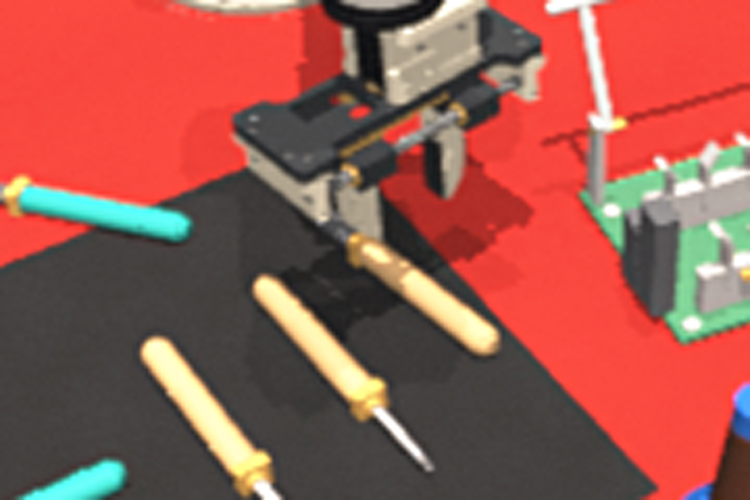

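The crop confirms the beech rasp under the gripper (bolster at (360,245), handle to (490,335)), distinct from the turquoise ones at the left. Descend, grip, lift.

Request:
play_rows([
  {"x": -0.001,"y": 0,"z": 0.02,"twist": 0},
  {"x": -0.001,"y": 0,"z": 0.04,"twist": 0},
  {"x": -0.001,"y": 0,"z": 0.06,"twist": 0},
  {"x": -0.001,"y": 0,"z": 0.068,"twist": 0},
  {"x": -0.001,"y": 0,"z": 0.071,"twist": 0},
  {"x": -0.001,"y": 0,"z": 0.071,"twist": 0},
  {"x": -0.001,"y": 0,"z": 0.071,"twist": 0},
  {"x": -0.001,"y": 0,"z": 0.071,"twist": 0},
])

```text
time: 9.0
tool_pos: [458.1, -117.2, 29.5]
tcp_rot: [3.141, -0.001, 0.152]
contact_force: [0.2, -0.0, -0.1]
grip_width: 50.8
finger_force: 0.0
```

Request:
play_rows([
  {"x": 0,"y": 0,"z": 0,"twist": 0},
  {"x": 0,"y": 0,"z": 0,"twist": 0},
  {"x": 0,"y": 0,"z": 0,"twist": 0},
  {"x": 0,"y": 0,"z": 0,"twist": 0},
  {"x": 0,"y": 0,"z": 0,"twist": 0},
  {"x": 0,"y": 0,"z": 0,"twist": 0},
  {"x": 0,"y": 0,"z": 0,"twist": 0},
  {"x": 0,"y": 0,"z": 0,"twist": 0},
], jaw=1)

```text
time: 9.8
tool_pos: [457.5, -117.0, 28.7]
tcp_rot: [-3.142, -0.0, 0.152]
contact_force: [-0.8, -0.3, 0.5]
grip_width: 19.0
finger_force: 30.0
```

Request:
play_rows([
  {"x": 0,"y": 0,"z": -0.01,"twist": 0},
  {"x": 0,"y": 0,"z": -0.03,"twist": 0},
  {"x": 0,"y": 0,"z": -0.06,"twist": 0},
  {"x": 0,"y": 0,"z": -0.09,"twist": 0},
  {"x": 0,"y": 0,"z": -0.12,"twist": 0},
  {"x": 0,"y": 0,"z": -0.14,"twist": 0},
  {"x": 0,"y": 0,"z": -0.14,"twist": 0},
  {"x": 0,"y": 0,"z": -0.14,"twist": 0},
])

```text
time: 10.6
tool_pos: [457.2, -116.9, 168.7]
tcp_rot: [3.141, -0.0, 0.152]
contact_force: [1.0, 0.1, -0.6]
grip_width: 19.0
finger_force: 30.0
```

```bash
python3 - <<'E'
from m import *
for s in (1,3,5): print(s, rk(-12,[0,-124,0,0,0,124][s]).round(1), rk(12,[0,-124,0,0,0,124][s]).round(1))
p=rk(12,124)
f=go([*p,180],2.955); f=go([*p,100],2.955,f)
print(bot.get_obs()["finger_force"])
E
```

```text
1 [543.2  68.4] [566.7  63.9]
3 [566.2 190.2] [589.8 185.8]
5 [589.3 312.1] [612.8 307.6]
xyz(m) [ 0.2181 -0.3961 -0.0113] twist -160.6 | in [ 457.2 -116.9  168.7] 0.152 F [ 1.   0.1 -0.6] w 19.0 t 10.6
xyz(m) [-0.   -0.    0.08] twist -0.0 | in [612.8 307.6 180. ] 2.955 F [ 1.   0.1 -0.6] w 19.0 t 10.6
29.99585509300232
```

Request:
play_rows([
  {"x": 0.0,"y": 0,"z": -0.03,"twist": -4},
  {"x": 0.005,"y": -0.01,"z": -0.055,"twist": -12},
  {"x": 0.02,"y": -0.03,"z": -0.055,"twist": -20},
  {"x": 0.035,"y": -0.055,"z": -0.055,"twist": -28},
  {"x": 0.05,"y": -0.085,"z": -0.055,"twist": -36},
  {"x": 0.065,"y": -0.115,"z": -0.055,"twist": -44},
  {"x": 0.08,"y": -0.14,"z": -0.055,"twist": -52},
  {"x": 0.09,"y": -0.165,"z": -0.055,"twist": -60},
])

```text
time: 11.4
tool_pos: [521.3, 61.1, 221.8]
tcp_rot: [-3.139, 0.001, 1.205]
contact_force: [-0.5, 0.1, -0.6]
grip_width: 19.2
finger_force: 30.0
```

```bash
python3 - <<'E'
from m import *
p=rk(12,124)
f=go([*p,223],2.955); print(bot.get_obs()["finger_force"])
E
```

```text
xyz(m) [ 0.263  -0.0027 -0.0012] twist -100.3 | in [521.3  61.1 221.8] 1.205 F [-0.5  0.1 -0.6] w 19.2 t 11.4
29.992908239364624
```

Request:
play_rows([
  {"x": 0.035,"y": 0,"z": 0,"twist": -8},
  {"x": 0.07,"y": 0,"z": 0,"twist": -16},
  {"x": 0.105,"y": 0,"z": 0,"twist": -24},
  {"x": 0.14,"y": 0,"z": 0,"twist": -32},
  {"x": 0.175,"y": 0,"z": 0,"twist": -40},
  {"x": 0.21,"y": 0,"z": 0,"twist": -48},
  {"x": 0.24,"y": -0.002,"z": 0,"twist": -56},
  {"x": 0.262,"y": -0.003,"z": 0,"twist": -64},
])

```text
time: 12.2
tool_pos: [613.4, 306.7, 220.8]
tcp_rot: [-3.138, -0.002, 2.323]
contact_force: [0.5, -0.8, -0.6]
grip_width: 19.0
finger_force: 30.0
```

Request:
play_rows([
  {"x": 0,"y": 0,"z": 0,"twist": -8},
  {"x": 0,"y": 0,"z": 0,"twist": -16},
  {"x": 0,"y": 0,"z": 0,"twist": -24},
  {"x": 0,"y": 0,"z": 0,"twist": -32},
  {"x": 0,"y": 0,"z": 0,"twist": -36},
  {"x": 0,"y": 0,"z": 0.03,"twist": -36},
  {"x": 0,"y": 0,"z": 0.07,"twist": -36},
  {"x": 0,"y": 0,"z": 0.08,"twist": -36},
])

```text
time: 13.0
tool_pos: [610.7, 303.7, 136.7]
tcp_rot: [-3.135, -0.01, 2.944]
contact_force: [-0.7, -0.4, -1.1]
grip_width: 19.1
finger_force: 30.0
```

```bash
python3 - <<'E'
from m import *
p=rk(12,124)
f=go([*p,105],2.955); print(bot.get_obs()["finger_force"])
c=cap("scene"); s=c["im"][80:230,310:490]; cv2.imwrite("pics/p1.png",cv2.resize(s,(720,600),interpolation=cv2.INTER_CUBIC))
c=cap("top"); s=c["im"][130:235,150:310]; cv2.imwrite("pics/p1t.png",cv2.resize(s,(720,472),interpolation=cv2.INTER_CUBIC))
E
```

```text
xyz(m) [-0.0014  0.0043  0.0317] twist -0.6 | in [610.7 303.7 136.7] 2.944 F [-0.7 -0.4 -1.1] w 19.1 t 13.0
29.998732209205627
```

View pics/p1.png

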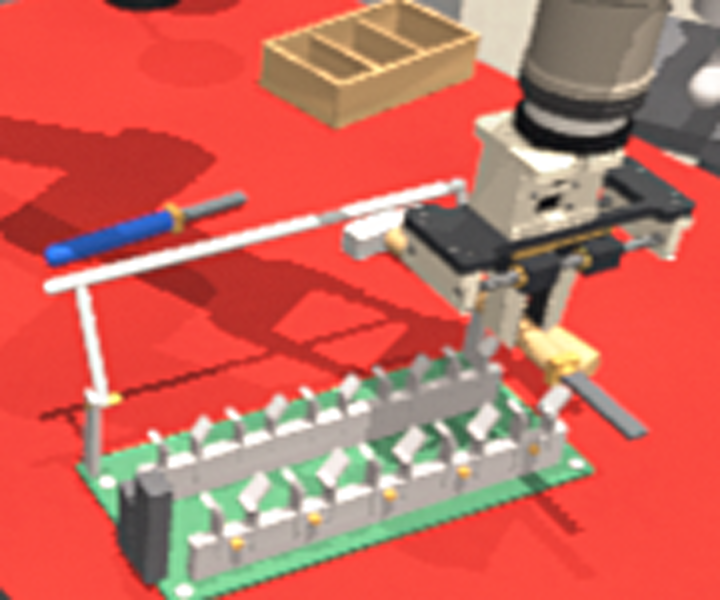

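The rasp is held level over place 5, bolster at crop (565,360), blade outward past the clip rail.

```bash
python3 - <<'E'
from m import *
c=cap("scene")
print("bolster",torack(ray(c,310+567/4,80+358/4,120)),"tip",torack(ray(c,310+640/4,80+432/4,119)))
p=rk(12,124); f=go([*p,105],2.955)
E
```

```text
bolster [ 55.  129.9] tip [139.4 122.5]
xyz(m) [0.0013 0.0026 0.0379] twist -0.6 | in [613.6 304.8 142.9] 2.944 F [ 0.5 -0.1 -0.6] w 19.1 t 13.2
```

Request:
play_rows([
  {"x": -0.004,"y": 0.0026,"z": 0.005,"twist": -0.6},
  {"x": -0.004,"y": 0.0026,"z": 0.015,"twist": -0.6},
  {"x": -0.004,"y": 0.0026,"z": 0.025,"twist": -0.6},
  {"x": -0.004,"y": 0.0026,"z": 0.033,"twist": -0.6},
  {"x": -0.004,"y": 0.0026,"z": 0.038,"twist": -0.6},
  {"x": -0.004,"y": 0.0026,"z": 0.038,"twist": -0.6},
  {"x": -0.004,"y": 0.0026,"z": 0.038,"twist": -0.6},
  {"x": -0.004,"y": 0.0026,"z": 0.038,"twist": -0.6},
])

```text
time: 13.95
tool_pos: [618.6, 306.8, 106.3]
tcp_rot: [3.141, 0.001, 2.955]
contact_force: [0.5, 0.8, -1.1]
grip_width: 19.1
finger_force: 30.0
```

```bash
python3 - <<'E'
from m import *
p=rk(17,124); f=go([*p,69],2.955); print(torack(bot.get_obs()["tool_pos"]))
c=cap("scene"); s=c["im"][140:200,400:490]; cv2.imwrite("pics/p2.png",cv2.resize(s,(780,520),interpolation=cv2.INTER_CUBIC))
E
```

```text
xyz(m) [ 0.0008 -0.0002  0.0373] twist -0.0 | in [618.6 306.8 106.3] 2.955 F [ 0.5  0.8 -1.1] w 19.1 t 13.9
[ 17.8 124.2]
```

View pics/p2.png

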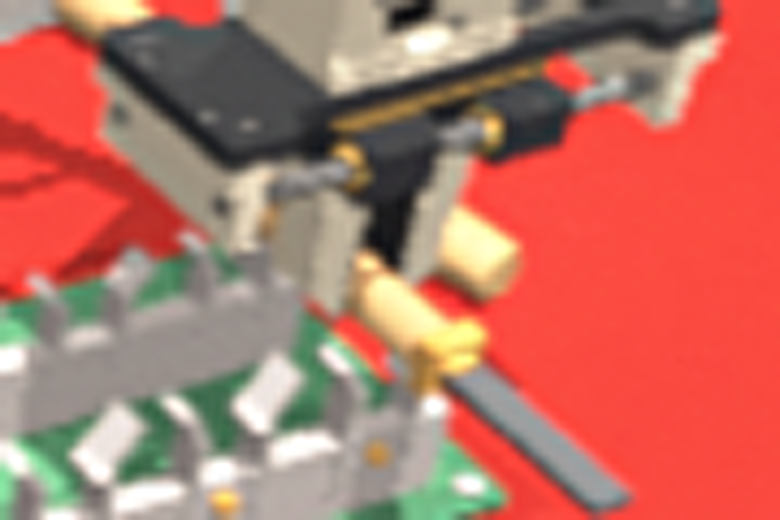

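The handle is between the fork prongs and jaw at place 5; blade root at (460,378), tip at (612,497).

```bash
python3 - <<'E'
from m import *
c=cap("scene");k=90/780
for u,v in((460,378),(612,497)): print(torack(ray(c,400+u*k,140+v*k,89)))
print(torack(ray(c,400+450*k,140+345*k,97)))
E
```

```text
[ 78.9 124. ]
[145.4 128.9]
[ 71.2 123.9]
```

Request:
play_rows([
  {"x": 0,"y": 0,"z": 0.006,"twist": 0},
  {"x": 0,"y": 0,"z": 0.012,"twist": 0},
  {"x": 0,"y": 0,"z": 0.018,"twist": 0},
  {"x": 0,"y": 0,"z": 0.024,"twist": 0},
  {"x": 0,"y": 0,"z": 0.03,"twist": 0},
  {"x": 0,"y": 0,"z": 0.034,"twist": 0},
  {"x": 0,"y": 0,"z": 0.036,"twist": 0},
  {"x": 0,"y": 0,"z": 0.037,"twist": 0},
])

```text
time: 14.85
tool_pos: [618.1, 306.6, 70.5]
tcp_rot: [-3.141, 0.0, 2.955]
contact_force: [-6.9, -4.6, 17.7]
grip_width: 19.1
finger_force: 30.0
```

```bash
python3 - <<'E'
from m import *
p=rk(17,124); f=go([*p,69],2.955); print(torack(bot.get_obs()["tool_pos"]))
E
```

```text
xyz(m) [0.0004 0.     0.0015] twist 0.0 | in [618.1 306.6  70.5] 2.955 F [-6.9 -4.6 17.7] w 19.1 t 14.8
[ 17.4 124. ]
```

Request:
play_rows([
  {"x": 0,"y": 0,"z": -0.001,"twist": 0},
  {"x": 0,"y": 0,"z": -0.001,"twist": 0},
  {"x": 0,"y": 0,"z": -0.001,"twist": 0},
  {"x": 0,"y": 0,"z": -0.001,"twist": 0},
  {"x": 0,"y": 0,"z": -0.001,"twist": 0},
  {"x": 0,"y": 0,"z": -0.02,"twist": 0},
  {"x": 0,"y": 0,"z": -0.04,"twist": 0},
  {"x": 0,"y": 0,"z": -0.045,"twist": 0},
], jaw=0.5)

```text
time: 15.65
tool_pos: [619.4, 307.1, 116.1]
tcp_rot: [3.139, 0.003, 2.955]
contact_force: [0.8, -0.1, -0.8]
grip_width: 46.1
finger_force: 0.0
```

Request:
play_rows([
  {"x": 0.0,"y": 0,"z": 0.0,"twist": 0},
  {"x": 0.0,"y": 0,"z": 0.0,"twist": 0},
  {"x": 0.0,"y": 0,"z": 0.0,"twist": 0},
  {"x": 0.0,"y": 0,"z": 0.0,"twist": 0},
  {"x": 0.0,"y": 0,"z": 0.01,"twist": 0},
  {"x": 0.0,"y": 0,"z": 0.018,"twist": 0},
  {"x": 0.0,"y": 0,"z": 0.024,"twist": 0},
  {"x": 0.0,"y": 0,"z": 0.028,"twist": 0},
], jaw=1)

```text
time: 16.45
tool_pos: [618.1, 307.1, 86.6]
tcp_rot: [3.141, -0.0, 2.955]
contact_force: [-9.0, 1.1, 24.9]
grip_width: 0.2
finger_force: 12.6
```

```bash
python3 - <<'E'
from m import *
p=rk(17,124); f=go([*p,85],2.955)
for n in("top","scene"):
    c=cap(n)
    for t in tools(c):
      if 300<t[1]<750 and -400<t[2]<400: print(n,t)
E
```

```text
xyz(m) [ 0.0002 -0.0005  0.0016] twist -0.0 | in [618.1 307.1  86.6] 2.955 F [-9.   1.1 24.9] w 0.2 t 16.4
top (array([373., 213.]), 473.3, -195.7, 149, 23, 0.042)
top (array([400., 209.]), 485.7, -282.0, 149, 24, 0.042)
scene (array([240., 250.]), 481.5, -278.6, 153, 28, 0.038)
scene (array([267., 233.]), 469.0, -192.2, 154, 28, 0.04)
scene (array([445., 188.]), 624.1, 354.4, 34, 73, -0.645)
```

```bash
python3 - <<'E'
from m import *
f=go([618,307,220],2.955); f=go([480,-193.6,220],3.184,f); f=go([480,-193.6,30],3.184,f)
E
```

```text
xyz(m) [-1.00e-04 -4.00e-04 -1.33e-01] twist 0.0 | in [618.  307.4  87. ] 2.955 F [-3.5  0.5  8.4] w 0.2 t 16.6
xyz(m) [ 0.0427 -0.5175 -0.    ] twist -13.1 | in [618. 307. 220.] 2.955 F [-3.5  0.5  8.4] w 0.2 t 16.6
xyz(m) [ 0.   -0.    0.19] twist -0.0 | in [ 480.  -193.6  220. ] 3.184 F [-3.5  0.5  8.4] w 0.2 t 16.6
```

Request:
play_rows([
  {"x": 0,"y": 0,"z": -0.03,"twist": 0},
  {"x": 0,"y": 0,"z": -0.07,"twist": 0},
  {"x": 0,"y": 0,"z": -0.11,"twist": 0},
  {"x": 0,"y": -0.02,"z": -0.133,"twist": 0},
  {"x": 0.005,"y": -0.06,"z": -0.133,"twist": 0},
  {"x": 0.01,"y": -0.1,"z": -0.133,"twist": 0},
  {"x": 0.013,"y": -0.14,"z": -0.133,"twist": 0},
  {"x": 0.015,"y": -0.18,"z": -0.133,"twist": 0},
], jaw=0.45)

```text
time: 17.35
tool_pos: [569.3, 131.3, 218.4]
tcp_rot: [-3.142, -0.0, 2.955]
contact_force: [0.2, -0.9, -0.5]
grip_width: 50.1
finger_force: 0.0
```

Request:
play_rows([
  {"x": 0.004,"y": -0.045,"z": 0,"twist": -2},
  {"x": 0.008,"y": -0.09,"z": 0,"twist": -4},
  {"x": 0.012,"y": -0.135,"z": 0,"twist": -6},
  {"x": 0.016,"y": -0.18,"z": 0,"twist": -8},
  {"x": 0.02,"y": -0.225,"z": 0,"twist": -10},
  {"x": 0.024,"y": -0.27,"z": 0,"twist": -12},
  {"x": 0.0275,"y": -0.31,"z": 0,"twist": -13},
  {"x": 0.0275,"y": -0.3375,"z": 0,"twist": -13.1},
])

```text
time: 18.15
tool_pos: [479.4, -196.4, 218.5]
tcp_rot: [-3.141, -0.0, -3.101]
contact_force: [1.0, 0.4, 0.2]
grip_width: 50.4
finger_force: 0.0
```

```bash
python3 - <<'E'
from m import *
c=cap("scene")
for t in tools(c):
  if 300<t[1]<750 and -400<t[2]<400: print(t)
f=go([480,-193.6,29],3.184)
E
```

```text
(array([240., 250.]), 481.7, -278.7, 153, 27, 0.047)
(array([267., 233.]), 470.9, -192.0, 151, 28, 0.048)
(array([435., 178.]), 572.3, 362.0, 45, 165, -0.234)
xyz(m) [-0.0009  0.0058  0.1895] twist -0.2 | in [ 479.3 -199.4  218.5] -3.103 F [ 0.6 -3.2  0.2] w 50.5 t 18.2
```

Request:
play_rows([
  {"x": 0,"y": 0,"z": 0.03,"twist": 0},
  {"x": 0,"y": 0,"z": 0.07,"twist": 0},
  {"x": 0,"y": 0,"z": 0.11,"twist": 0},
  {"x": 0,"y": 0,"z": 0.12,"twist": 0},
  {"x": 0,"y": 0,"z": 0.12,"twist": 0},
  {"x": 0,"y": 0,"z": 0.12,"twist": 0},
  {"x": 0,"y": 0,"z": 0.12,"twist": 0},
  {"x": 0,"y": 0,"z": 0.12,"twist": 0},
])

```text
time: 19.0
tool_pos: [481.4, -194.4, 100.3]
tcp_rot: [-3.14, 0.003, -3.099]
contact_force: [0.8, -0.4, 0.2]
grip_width: 50.4
finger_force: 0.0
```

```bash
python3 - <<'E'
from m import *
f=go([480,-193.6,29],3.184)
E
```

```text
xyz(m) [0.0013 0.0008 0.0713] twist -0.0 | in [ 481.4 -194.4  100.3] -3.099 F [ 0.8 -0.4  0.2] w 50.4 t 19.0
```

Request:
play_rows([
  {"x": 0.001,"y": 0.001,"z": 0.02,"twist": 0},
  {"x": 0.001,"y": 0.001,"z": 0.04,"twist": 0},
  {"x": 0.001,"y": 0.001,"z": 0.06,"twist": 0},
  {"x": 0.001,"y": 0.001,"z": 0.068,"twist": 0},
  {"x": 0.001,"y": 0.001,"z": 0.071,"twist": 0},
  {"x": 0.001,"y": 0.001,"z": 0.071,"twist": 0},
  {"x": 0.001,"y": 0.001,"z": 0.071,"twist": 0},
  {"x": 0.001,"y": 0.001,"z": 0.071,"twist": 0},
])

```text
time: 19.8
tool_pos: [480.0, -193.3, 28.6]
tcp_rot: [-3.141, 0.001, -3.1]
contact_force: [0.3, -0.3, 0.7]
grip_width: 50.4
finger_force: 0.0
```

Request:
play_rows([
  {"x": 0,"y": 0,"z": 0,"twist": 0},
  {"x": 0,"y": 0,"z": 0,"twist": 0},
  {"x": 0,"y": 0,"z": 0,"twist": 0},
  {"x": 0,"y": 0,"z": 0,"twist": 0},
  {"x": 0,"y": 0,"z": 0,"twist": 0},
  {"x": 0,"y": 0,"z": 0,"twist": 0},
  {"x": 0,"y": 0,"z": 0,"twist": 0},
  {"x": 0,"y": 0,"z": 0,"twist": 0},
], jaw=1)

```text
time: 20.6
tool_pos: [479.5, -193.1, 27.8]
tcp_rot: [-3.142, 0.0, -3.1]
contact_force: [0.9, -1.1, 0.9]
grip_width: 19.1
finger_force: 30.0
```

Request:
play_rows([
  {"x": 0,"y": 0,"z": -0.01,"twist": 0},
  {"x": 0,"y": 0,"z": -0.03,"twist": 0},
  {"x": 0,"y": 0,"z": -0.06,"twist": 0},
  {"x": 0,"y": 0,"z": -0.09,"twist": 0},
  {"x": 0,"y": 0,"z": -0.12,"twist": 0},
  {"x": 0,"y": 0,"z": -0.15,"twist": 0},
  {"x": 0,"y": 0,"z": -0.18,"twist": 0},
  {"x": 0,"y": 0,"z": -0.19,"twist": 0},
])

```text
time: 21.4
tool_pos: [480.3, -193.4, 221.1]
tcp_rot: [-3.139, 0.005, -3.099]
contact_force: [0.3, -0.3, 0.1]
grip_width: 19.0
finger_force: 30.0
```

```bash
python3 - <<'E'
from m import *
p=rk(14,0); f=go([*p,219],2.955); f=go([*p,106],2.955,f)
E
```

```text
xyz(m) [-0.1273  0.3737  0.0021] twist 13.1 | in [ 480.3 -193.4  221.1] -3.099 F [ 0.3 -0.3  0.1] w 19.0 t 21.4
xyz(m) [-0.    -0.     0.113] twist -0.0 | in [591.8 185.4 219. ] 2.955 F [ 0.3 -0.3  0.1] w 19.0 t 21.4
```

Request:
play_rows([
  {"x": -0.013,"y": 0.037,"z": 0,"twist": 1},
  {"x": -0.028,"y": 0.083,"z": 0,"twist": 3},
  {"x": -0.045,"y": 0.13,"z": 0,"twist": 5},
  {"x": -0.061,"y": 0.178,"z": 0,"twist": 7},
  {"x": -0.077,"y": 0.225,"z": 0,"twist": 9},
  {"x": -0.093,"y": 0.273,"z": 0,"twist": 11},
  {"x": -0.11,"y": 0.32,"z": 0,"twist": 13.1},
  {"x": -0.1235,"y": 0.3625,"z": 0,"twist": 13.1},
])

```text
time: 22.2
tool_pos: [587.4, 176.7, 216.6]
tcp_rot: [-3.141, -0.002, 2.954]
contact_force: [0.5, -0.5, -0.6]
grip_width: 19.3
finger_force: 30.0
```

Request:
play_rows([
  {"x": -0.001,"y": 0.012,"z": 0,"twist": 0},
  {"x": -0.001,"y": 0.012,"z": 0.01,"twist": 0},
  {"x": -0.001,"y": 0.012,"z": 0.03,"twist": 0},
  {"x": -0.001,"y": 0.012,"z": 0.06,"twist": 0},
  {"x": -0.001,"y": 0.012,"z": 0.08,"twist": 0},
  {"x": -0.001,"y": 0.012,"z": 0.08,"twist": 0},
  {"x": -0.001,"y": 0.012,"z": 0.08,"twist": 0},
  {"x": -0.001,"y": 0.012,"z": 0.08,"twist": 0},
])

```text
time: 23.0
tool_pos: [591.5, 185.2, 139.0]
tcp_rot: [3.141, 0.002, 2.954]
contact_force: [0.7, -0.1, -0.5]
grip_width: 18.8
finger_force: 30.0
```

```bash
python3 - <<'E'
from m import *
p=rk(14,0); f=go([*p,106],2.955); print(torack(bot.get_obs()["tool_pos"]),bot.get_obs()["finger_force"])
c=cap("scene"); s=c["im"][120:220,340:470]; cv2.imwrite("pics/p3.png",cv2.resize(s,(780,600),interpolation=cv2.INTER_CUBIC))
E
```

```text
xyz(m) [-0.0002  0.0002  0.033 ] twist -0.1 | in [591.5 185.2 139. ] 2.954 F [ 0.7 -0.1 -0.5] w 18.8 t 23.0
[13.8 -0.2] 29.998945891857147
```

View pics/p3.png

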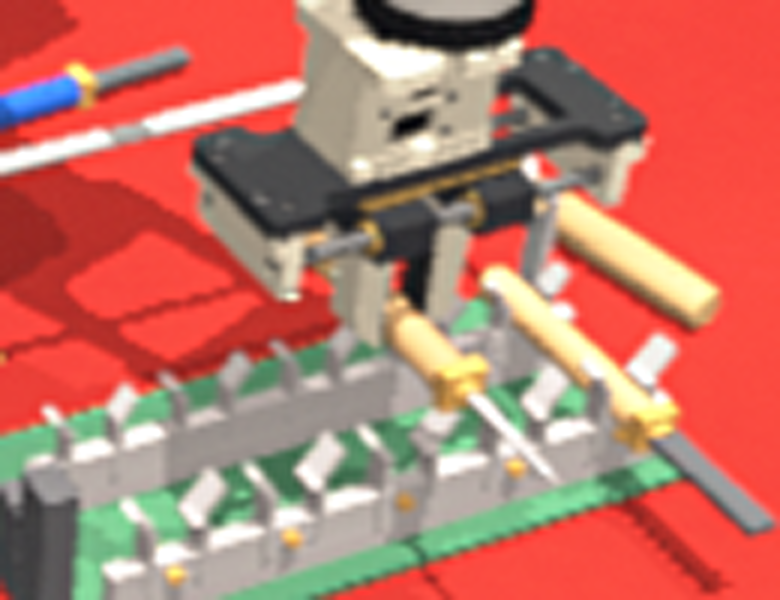

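The rasp lies seated level at place 5 (handle (497,283)–(645,415), blade out to (755,525)); the awl is held over place 3, needle tip at (555,480).

```bash
python3 - <<'E'
from m import *
c=cap("scene")
R=lambda u,v,z:torack(ray(c,340+u/6,120+v/6,z)).tolist()
print("rasp tip",R(752,525,54),"root",R(668,438,54),"bolster top",R(645,405,62),"rear",R(490,275,57))
print("awl bolster top",R(460,368,130),"tip",R(555,480,120),"root",R(475,398,121))
E
```

```text
rasp tip [144.7, 122.5] root [79.4, 127.0] bolster top [62.0, 125.0] rear [-61.5, 124.1]
awl bolster top [69.1, 1.7] tip [139.2, 3.0] root [80.6, 3.3]
```

Request:
play_rows([
  {"x": 0,"y": 0,"z": 0.01,"twist": 0},
  {"x": 0,"y": 0,"z": 0.02,"twist": 0},
  {"x": 0,"y": 0,"z": 0.028,"twist": 0},
  {"x": 0,"y": 0,"z": 0.034,"twist": 0},
  {"x": 0,"y": 0,"z": 0.04,"twist": 0},
  {"x": 0,"y": 0,"z": 0.044,"twist": 0},
  {"x": 0,"y": 0,"z": 0.048,"twist": 0},
  {"x": 0,"y": 0,"z": 0.052,"twist": 0},
])

```text
time: 23.9
tool_pos: [591.4, 185.8, 86.2]
tcp_rot: [3.141, 0.002, 2.955]
contact_force: [-1.1, -2.3, 3.7]
grip_width: 19.4
finger_force: 30.0
```

Request:
play_rows([
  {"x": 0,"y": 0,"z": 0.004,"twist": 0},
  {"x": 0,"y": 0,"z": 0.008,"twist": 0},
  {"x": 0,"y": 0,"z": 0.012,"twist": 0},
  {"x": 0,"y": 0,"z": 0.015,"twist": 0},
  {"x": 0,"y": 0,"z": 0.017,"twist": 0},
  {"x": 0,"y": 0,"z": 0.018,"twist": 0},
  {"x": 0,"y": 0,"z": 0.0185,"twist": 0},
  {"x": 0,"y": 0,"z": 0.0185,"twist": 0},
])

```text
time: 24.7
tool_pos: [590.5, 186.0, 69.4]
tcp_rot: [3.142, 0.0, 2.955]
contact_force: [-7.1, -4.5, 17.7]
grip_width: 18.9
finger_force: 30.0
```

Request:
play_rows([
  {"x": 0,"y": 0,"z": -0.001,"twist": 0},
  {"x": 0,"y": 0,"z": -0.001,"twist": 0},
  {"x": 0,"y": 0,"z": -0.001,"twist": 0},
  {"x": 0,"y": 0,"z": -0.001,"twist": 0},
  {"x": 0,"y": 0,"z": -0.001,"twist": 0},
  {"x": 0,"y": 0,"z": -0.02,"twist": 0},
  {"x": 0,"y": 0,"z": -0.04,"twist": 0},
  {"x": 0,"y": 0,"z": -0.045,"twist": 0},
], jaw=0.5)

```text
time: 25.5
tool_pos: [592.0, 186.2, 114.2]
tcp_rot: [3.14, 0.003, 2.955]
contact_force: [0.5, -0.2, 0.5]
grip_width: 45.9
finger_force: 0.0
```

```bash
python3 - <<'E'
from m import *
p=rk(14,0); f=go([*p,85],2.955)
E
```

```text
xyz(m) [ 0.0001 -0.0009  0.0292] twist -0.0 | in [592.  186.2 114.2] 2.955 F [ 0.5 -0.2  0.5] w 45.9 t 25.5
```

Press again from above with closed fingers, then head for the tack lifter.

Request:
play_rows([
  {"x": 0.0,"y": 0,"z": 0.0,"twist": 0},
  {"x": 0.0,"y": 0,"z": 0.0,"twist": 0},
  {"x": 0.0,"y": 0,"z": 0.0,"twist": 0},
  {"x": 0.0,"y": 0,"z": 0.0,"twist": 0},
  {"x": 0.0,"y": 0,"z": 0.01,"twist": 0},
  {"x": 0.0,"y": 0,"z": 0.018,"twist": 0},
  {"x": 0.0,"y": 0,"z": 0.024,"twist": 0},
  {"x": 0.0,"y": 0,"z": 0.028,"twist": 0},
], jaw=1)

```text
time: 26.3
tool_pos: [590.7, 186.6, 86.4]
tcp_rot: [3.14, 0.0, 2.955]
contact_force: [-14.7, 0.6, 42.0]
grip_width: 0.7
finger_force: 21.1
```

```bash
python3 - <<'E'
from m import *
f=go([591.8,185.4,220],2.955); f=go([492,-279.7,220],3.183,f)
c=cap("scene")
for t in tools(c):
  if 300<t[1]<750 and -400<t[2]<400: print(t)
E
```

```text
xyz(m) [-0.0013 -0.001  -0.1336] twist -0.0 | in [590.7 186.6  86.4] 2.955 F [-14.7   0.6  42. ] w 0.7 t 26.3
xyz(m) [ 0.0118 -0.4755 -0.    ] twist -13.1 | in [591.8 185.4 220. ] 2.955 F [-14.7   0.6  42. ] w 0.7 t 26.3
(array([240., 250.]), 481.5, -278.6, 153, 28, 0.038)
(array([403., 193.]), 560.3, 226.7, 40, 140, -0.213)
(array([438., 182.]), 584.7, 360.8, 45, 141, -0.266)
```

Request:
play_rows([
  {"x": 0,"y": 0,"z": -0.03,"twist": 0},
  {"x": 0,"y": 0,"z": -0.07,"twist": 0},
  {"x": 0,"y": 0,"z": -0.11,"twist": 0},
  {"x": 0,"y": -0.02,"z": -0.135,"twist": 0},
  {"x": 0,"y": -0.06,"z": -0.135,"twist": 0},
  {"x": 0.002,"y": -0.1,"z": -0.135,"twist": 0},
  {"x": 0.004,"y": -0.14,"z": -0.135,"twist": 0},
  {"x": 0.005,"y": -0.18,"z": -0.135,"twist": 0},
], jaw=0.45)

```text
time: 27.15
tool_pos: [551.8, 8.7, 218.8]
tcp_rot: [3.142, -0.0, 2.955]
contact_force: [-0.2, 0.4, -0.6]
grip_width: 50.2
finger_force: 0.0
```

Request:
play_rows([
  {"x": 0.001,"y": -0.045,"z": 0,"twist": -2},
  {"x": 0.002,"y": -0.09,"z": 0,"twist": -4},
  {"x": 0.003,"y": -0.135,"z": 0,"twist": -6},
  {"x": 0.004,"y": -0.18,"z": 0,"twist": -8},
  {"x": 0.005,"y": -0.215,"z": 0,"twist": -10},
  {"x": 0.006,"y": -0.25,"z": 0,"twist": -12},
  {"x": 0.006,"y": -0.28,"z": 0,"twist": -13},
  {"x": 0.006,"y": -0.295,"z": 0,"twist": -13.1},
])

```text
time: 27.95
tool_pos: [491.1, -281.0, 218.6]
tcp_rot: [3.142, -0.0, -3.102]
contact_force: [0.5, 0.4, 0.3]
grip_width: 50.5
finger_force: 0.0
```

Request:
play_rows([
  {"x": 0,"y": 0,"z": 0.03,"twist": 0},
  {"x": 0,"y": 0,"z": 0.07,"twist": 0},
  {"x": 0,"y": 0,"z": 0.11,"twist": 0},
  {"x": 0,"y": 0,"z": 0.12,"twist": 0},
  {"x": 0,"y": 0,"z": 0.12,"twist": 0},
  {"x": 0,"y": 0,"z": 0.12,"twist": 0},
  {"x": 0,"y": 0,"z": 0.12,"twist": 0},
  {"x": 0,"y": 0,"z": 0.12,"twist": 0},
])

```text
time: 28.75
tool_pos: [492.7, -279.2, 100.9]
tcp_rot: [-3.14, 0.002, -3.099]
contact_force: [0.2, 0.4, 0.6]
grip_width: 50.5
finger_force: 0.0
```

```bash
python3 - <<'E'
from m import *
f=go([492,-279.7,29],3.183)
c=cap("scene")
for t in tools(c):
  if 300<t[1]<750 and -400<t[2]<400: print(t)
E
```

```text
xyz(m) [ 0.0007 -0.0005  0.0719] twist 0.0 | in [ 492.7 -279.2  100.9] -3.099 F [0.2 0.4 0.6] w 50.5 t 28.8
(array([240., 250.]), 485.0, -278.3, 146, 27, 0.027)
(array([402., 191.]), 547.8, 227.3, 40, 161, -0.235)
(array([435., 178.]), 572.3, 362.0, 45, 165, -0.234)
```

Request:
play_rows([
  {"x": 0.001,"y": -0.001,"z": 0.02,"twist": 0},
  {"x": 0.001,"y": -0.001,"z": 0.04,"twist": 0},
  {"x": 0.001,"y": -0.001,"z": 0.06,"twist": 0},
  {"x": 0.001,"y": -0.001,"z": 0.068,"twist": 0},
  {"x": 0.001,"y": -0.001,"z": 0.0715,"twist": 0},
  {"x": 0.001,"y": -0.001,"z": 0.0715,"twist": 0},
  {"x": 0.001,"y": -0.001,"z": 0.0715,"twist": 0},
  {"x": 0.001,"y": -0.001,"z": 0.0715,"twist": 0},
])

```text
time: 29.6
tool_pos: [491.4, -280.1, 28.6]
tcp_rot: [-3.141, 0.001, -3.1]
contact_force: [-0.7, 0.1, 0.8]
grip_width: 50.4
finger_force: 0.0
```

Request:
play_rows([
  {"x": 0,"y": 0,"z": 0,"twist": 0},
  {"x": 0,"y": 0,"z": 0,"twist": 0},
  {"x": 0,"y": 0,"z": 0,"twist": 0},
  {"x": 0,"y": 0,"z": 0,"twist": 0},
  {"x": 0,"y": 0,"z": 0,"twist": 0},
  {"x": 0,"y": 0,"z": 0,"twist": 0},
  {"x": 0,"y": 0,"z": 0,"twist": 0},
  {"x": 0,"y": 0,"z": 0,"twist": 0},
], jaw=1)

```text
time: 30.4
tool_pos: [491.0, -279.9, 27.8]
tcp_rot: [-3.141, 0.0, -3.1]
contact_force: [1.2, -0.6, 0.7]
grip_width: 18.9
finger_force: 30.0
```

Request:
play_rows([
  {"x": 0,"y": 0,"z": -0.01,"twist": 0},
  {"x": 0,"y": 0,"z": -0.03,"twist": 0},
  {"x": 0,"y": 0,"z": -0.06,"twist": 0},
  {"x": 0,"y": 0,"z": -0.09,"twist": 0},
  {"x": 0,"y": 0,"z": -0.12,"twist": 0},
  {"x": 0,"y": 0,"z": -0.15,"twist": 0},
  {"x": 0,"y": 0,"z": -0.18,"twist": 0},
  {"x": 0,"y": 0,"z": -0.19,"twist": 0},
])

```text
time: 31.2
tool_pos: [491.8, -280.3, 221.4]
tcp_rot: [-3.138, 0.004, -3.099]
contact_force: [0.2, 0.0, -0.9]
grip_width: 18.9
finger_force: 30.0
```

```bash
python3 - <<'E'
from m import *
p=rk(14,-124); f=go([*p,219],2.955); f=go([*p,106],2.955,f)
E
```

```text
xyz(m) [-0.0913  0.3403  0.0024] twist 13.1 | in [ 491.8 -280.3  221.4] -3.099 F [ 0.2  0.  -0.9] w 18.9 t 31.2
xyz(m) [-0.    -0.     0.113] twist -0.0 | in [568.7  63.6 219. ] 2.955 F [ 0.2  0.  -0.9] w 18.9 t 31.2
```

Request:
play_rows([
  {"x": -0.011,"y": 0.04,"z": 0,"twist": 1},
  {"x": -0.023,"y": 0.085,"z": 0,"twist": 3},
  {"x": -0.035,"y": 0.13,"z": 0,"twist": 5},
  {"x": -0.047,"y": 0.175,"z": 0,"twist": 7},
  {"x": -0.06,"y": 0.22,"z": 0,"twist": 9},
  {"x": -0.071,"y": 0.265,"z": 0,"twist": 11},
  {"x": -0.083,"y": 0.308,"z": 0,"twist": 13.1},
  {"x": -0.0913,"y": 0.3403,"z": 0,"twist": 13.1},
])

```text
time: 32.0
tool_pos: [567.4, 66.9, 216.8]
tcp_rot: [3.141, -0.002, 2.955]
contact_force: [0.5, -0.3, -1.6]
grip_width: 18.8
finger_force: 30.0
```

Request:
play_rows([
  {"x": 0,"y": 0,"z": 0,"twist": 0},
  {"x": 0,"y": 0,"z": 0.01,"twist": 0},
  {"x": 0,"y": 0,"z": 0.03,"twist": 0},
  {"x": 0,"y": 0,"z": 0.06,"twist": 0},
  {"x": 0,"y": 0,"z": 0.08,"twist": 0},
  {"x": 0,"y": 0,"z": 0.08,"twist": 0},
  {"x": 0,"y": 0,"z": 0.08,"twist": 0},
  {"x": 0,"y": 0,"z": 0.08,"twist": 0},
])

```text
time: 32.8
tool_pos: [568.5, 63.4, 138.8]
tcp_rot: [3.141, 0.002, 2.954]
contact_force: [0.3, 0.2, -1.8]
grip_width: 19.5
finger_force: 30.0
```

```bash
python3 - <<'E'
from m import *
p=rk(14,-124); f=go([*p,106],2.955); print(torack(bot.get_obs()["tool_pos"]),bot.get_obs()["finger_force"])
c=cap("scene"); s=c["im"][120:220,310:470]; cv2.imwrite("pics/p4.png",cv2.resize(s,(800,500),interpolation=cv2.INTER_CUBIC))
E
```

```text
xyz(m) [-0.0002  0.0002  0.0328] twist -0.1 | in [568.5  63.4 138.8] 2.954 F [ 0.3  0.2 -1.8] w 19.5 t 32.8
[  13.8 -124.2] 29.998363852500916
```

View pics/p4.png

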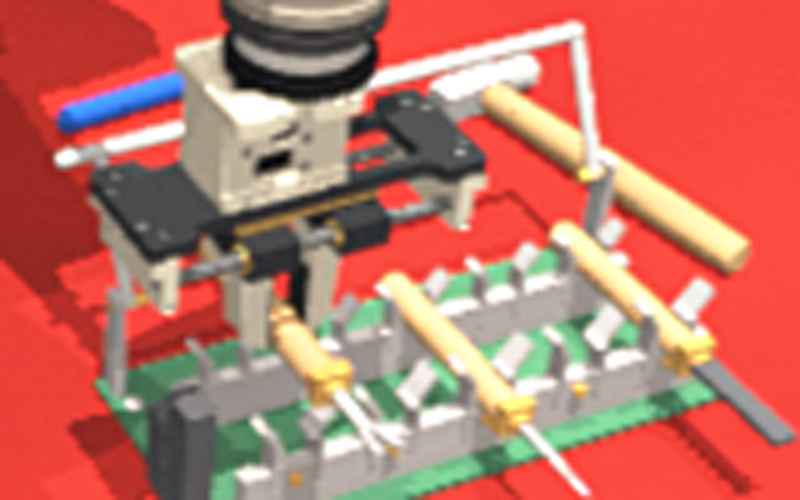

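The awl (place 3) and rasp (place 5) are seated; the tack lifter is level over place 1 with its fork at (395,440).

```bash
python3 - <<'E'
from m import *
c=cap("scene")
R=lambda u,v,z:torack(ray(c,310+u/5,120+v/5,z)).tolist()
print("tack bolster top",R(328,368,130),"tip",R(395,442,120))
print("awl tip",R(585,490,52),"bolster top",R(508,402,62),"rear",R(392,282,57))
E
```

```text
tack bolster top [68.2, -122.3] tip [121.1, -113.9]
awl tip [134.4, 4.2] bolster top [66.9, -0.7] rear [-57.9, 1.8]
```

Request:
play_rows([
  {"x": 0,"y": 0,"z": 0.01,"twist": 0},
  {"x": 0,"y": 0,"z": 0.02,"twist": 0},
  {"x": 0,"y": 0,"z": 0.028,"twist": 0},
  {"x": 0,"y": 0,"z": 0.033,"twist": 0},
  {"x": 0,"y": 0,"z": 0.033,"twist": 0},
  {"x": 0,"y": 0,"z": 0.033,"twist": 0},
  {"x": 0,"y": 0,"z": 0.033,"twist": 0},
  {"x": 0,"y": 0,"z": 0.033,"twist": 0},
])

```text
time: 33.7
tool_pos: [568.1, 64.1, 105.1]
tcp_rot: [3.141, 0.001, 2.955]
contact_force: [0.5, -0.3, -0.7]
grip_width: 19.3
finger_force: 30.0
```

Request:
play_rows([
  {"x": 0,"y": 0,"z": 0.006,"twist": 0},
  {"x": 0,"y": 0,"z": 0.012,"twist": 0},
  {"x": 0,"y": 0,"z": 0.018,"twist": 0},
  {"x": 0,"y": 0,"z": 0.024,"twist": 0},
  {"x": 0,"y": 0,"z": 0.03,"twist": 0},
  {"x": 0,"y": 0,"z": 0.034,"twist": 0},
  {"x": 0,"y": 0,"z": 0.037,"twist": 0},
  {"x": 0,"y": 0,"z": 0.0375,"twist": 0},
])

```text
time: 34.5
tool_pos: [567.6, 64.0, 69.3]
tcp_rot: [-3.141, 0.0, 2.955]
contact_force: [-9.0, -2.8, 24.8]
grip_width: 19.3
finger_force: 30.0
```

Request:
play_rows([
  {"x": 0,"y": 0,"z": -0.001,"twist": 0},
  {"x": 0,"y": 0,"z": -0.001,"twist": 0},
  {"x": 0,"y": 0,"z": -0.001,"twist": 0},
  {"x": 0,"y": 0,"z": -0.001,"twist": 0},
  {"x": 0,"y": 0,"z": -0.001,"twist": 0},
  {"x": 0,"y": 0,"z": -0.02,"twist": 0},
  {"x": 0,"y": 0,"z": -0.04,"twist": 0},
  {"x": 0,"y": 0,"z": -0.045,"twist": 0},
], jaw=0.5)

```text
time: 35.3
tool_pos: [568.9, 64.1, 113.9]
tcp_rot: [3.141, 0.003, 2.955]
contact_force: [0.3, 0.3, 0.2]
grip_width: 45.9
finger_force: 0.0
```

Request:
play_rows([
  {"x": 0.0,"y": 0,"z": 0.0,"twist": 0},
  {"x": 0.0,"y": 0,"z": 0.0,"twist": 0},
  {"x": 0.0,"y": 0,"z": 0.0,"twist": 0},
  {"x": 0.0,"y": 0,"z": 0.0,"twist": 0},
  {"x": 0.0,"y": 0,"z": 0.01,"twist": 0},
  {"x": 0.0,"y": 0,"z": 0.018,"twist": 0},
  {"x": 0.0,"y": 0,"z": 0.023,"twist": 0},
  {"x": 0.0,"y": 0,"z": 0.027,"twist": 0},
], jaw=1)

```text
time: 36.1
tool_pos: [567.5, 64.3, 86.4]
tcp_rot: [3.141, -0.001, 2.955]
contact_force: [-12.8, 2.7, 41.2]
grip_width: 0.2
finger_force: 20.5
```

```bash
python3 - <<'E'
from m import *
print(torack(bot.get_obs()["tool_pos"]))
p=rk(-170,-31); q=rk(-85,-31); f=go([*rk(14,-124),220],2.955); f=go([*p,220],2.955,f)
c=cap("scene"); 
t=cap("top"); hsv=None
E
```

```text
[  12.7 -123.5]
xyz(m) [-0.0013 -0.0005 -0.1336] twist -0.0 | in [567.5  64.3  86.4] 2.955 F [-12.8   2.7  41.2] w 0.2 t 36.1
xyz(m) [0.184  0.0931 0.    ] twist -0.0 | in [568.7  63.6 220. ] 2.955 F [-12.8   2.7  41.2] w 0.2 t 36.1
```

All three tools are home (fingertip stopped at 61.4 mm each, the 62 mm handle top). Now the keeper: over the bar, down in front of it, and push.

Request:
play_rows([
  {"x": 0,"y": 0,"z": -0.03,"twist": 0},
  {"x": 0,"y": 0,"z": -0.07,"twist": 0},
  {"x": 0,"y": 0.0,"z": -0.11,"twist": 0},
  {"x": 0,"y": 0.01,"z": -0.135,"twist": 0},
  {"x": 0.03,"y": 0.03,"z": -0.135,"twist": 0},
  {"x": 0.07,"y": 0.05,"z": -0.135,"twist": 0},
  {"x": 0.11,"y": 0.062,"z": -0.135,"twist": 0},
  {"x": 0.15,"y": 0.062,"z": -0.135,"twist": 0},
])

```text
time: 37.0
tool_pos: [430.5, 154.1, 219.8]
tcp_rot: [3.141, -0.0, 2.956]
contact_force: [0.4, 0.6, 0.1]
grip_width: 0.5
finger_force: 0.0
```

Request:
play_rows([
  {"x": 0.025,"y": 0,"z": 0,"twist": 0},
  {"x": 0.044,"y": 0,"z": 0,"twist": 0},
  {"x": 0.044,"y": 0,"z": 0,"twist": 0},
  {"x": 0.044,"y": 0,"z": 0.02,"twist": 0},
  {"x": 0.044,"y": 0,"z": 0.045,"twist": 0},
  {"x": 0.044,"y": 0,"z": 0.045,"twist": 0},
  {"x": 0.044,"y": 0,"z": 0.045,"twist": 0},
  {"x": 0.044,"y": 0,"z": 0.045,"twist": 0},
])

```text
time: 37.8
tool_pos: [389.7, 161.0, 176.1]
tcp_rot: [3.141, 0.002, 2.955]
contact_force: [0.4, -0.5, 0.1]
grip_width: 0.5
finger_force: 0.0
```

```bash
python3 - <<'E'
from m import *
o=bot.get_obs(); print(torack(o["tool_pos"]),o["tool_pos"],o["contact_force"])
c=cap("scene"); s=c["im"][90:220,310:475]; cv2.imwrite("pics/c1.png",cv2.resize(s,(760,600),interpolation=cv2.INTER_CUBIC))
E
```

```text
[-180.   -61.5] [389.73854197 161.01595851 176.08517609] [ 0.43291316 -0.46415093  0.13527164]
```

View pics/c1.png

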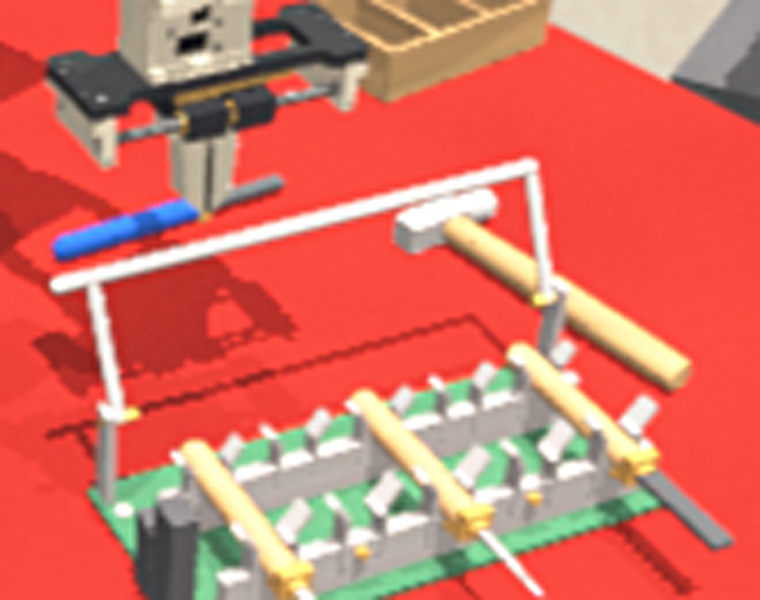

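All three tools lie level in places 1, 3, 5; the gripper is on the robot's side of the bar. Down and push over.

Request:
play_rows([
  {"x": 0,"y": 0,"z": 0.02,"twist": 0},
  {"x": 0,"y": 0,"z": 0.043,"twist": 0},
  {"x": 0,"y": 0,"z": 0.043,"twist": 0},
  {"x": -0.01,"y": 0,"z": 0.043,"twist": 0},
  {"x": -0.02,"y": 0,"z": 0.043,"twist": 0},
  {"x": -0.03,"y": 0,"z": 0.043,"twist": 0},
  {"x": -0.04,"y": 0,"z": 0.043,"twist": 0},
  {"x": -0.05,"y": 0,"z": 0.043,"twist": 0},
])

```text
time: 38.65
tool_pos: [438.6, 151.5, 132.6]
tcp_rot: [3.141, -0.0, 2.955]
contact_force: [-2.0, 0.7, 1.9]
grip_width: 0.4
finger_force: 1.2
```

Request:
play_rows([
  {"x": -0.01,"y": 0,"z": 0,"twist": 0},
  {"x": -0.02,"y": 0,"z": 0,"twist": 0},
  {"x": -0.03,"y": 0,"z": 0,"twist": 0},
  {"x": -0.042,"y": 0,"z": 0,"twist": 0},
  {"x": -0.054,"y": 0,"z": 0,"twist": 0},
  {"x": -0.066,"y": 0,"z": 0,"twist": 0},
  {"x": -0.078,"y": 0,"z": 0,"twist": 0},
  {"x": -0.085,"y": 0,"z": 0,"twist": 0},
])

```text
time: 39.45
tool_pos: [522.1, 135.6, 131.7]
tcp_rot: [-3.141, -0.001, 2.955]
contact_force: [-3.7, 0.8, -2.1]
grip_width: 0.4
finger_force: 1.7
```

Request:
play_rows([
  {"x": 0,"y": 0,"z": 0,"twist": 0},
  {"x": 0.02,"y": 0,"z": 0,"twist": 0},
  {"x": 0.04,"y": 0,"z": 0,"twist": 0},
  {"x": 0.05,"y": 0,"z": 0,"twist": 0},
  {"x": 0.05,"y": 0,"z": -0.02,"twist": 0},
  {"x": 0.05,"y": 0,"z": -0.05,"twist": 0},
  {"x": 0.05,"y": 0,"z": -0.07,"twist": 0},
  {"x": 0.05,"y": 0,"z": -0.07,"twist": 0},
])

```text
time: 40.25
tool_pos: [474.3, 145.5, 205.5]
tcp_rot: [3.139, 0.007, 2.955]
contact_force: [0.3, -0.5, 0.3]
grip_width: 0.4
finger_force: 0.0
```

```bash
python3 - <<'E'
from m import *
o=bot.get_obs(); print(torack(o["tool_pos"]),o["tool_pos"],o["contact_force"])
c=cap("scene"); s=c["im"][90:220,310:475]; cv2.imwrite("pics/c2.png",cv2.resize(s,(760,600),interpolation=cv2.INTER_CUBIC))
E
```

```text
[-94. -61.] [474.319004   145.52098604 205.4746824 ] [ 0.32837214 -0.53651681  0.31122954]
```

View pics/c2.png

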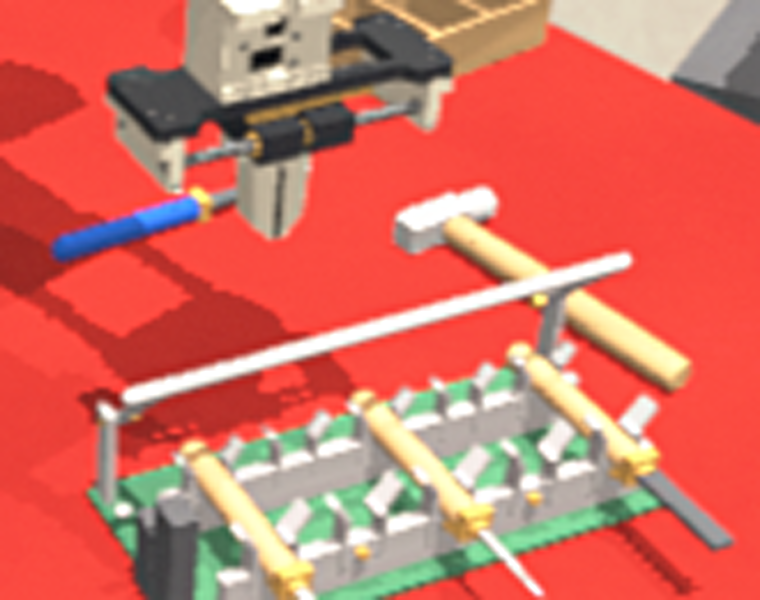

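The bar has come over towards the clip side, ends at crop (128,397) and (630,260); tools are undisturbed.

```bash
python3 - <<'E'
from m import *
c=cap("scene")
for u,v in((128,397),(380,330),(630,260)):
    best=min(np.arange(0,2.2,.01),key=lambda q:abs(torack(ray(c,310+u/4.61,90+v/4.615,71+90*np.sin(q)))[0]-(-90+90*np.cos(q))))
    print(round(best,2),torack(ray(c,310+u/4.61,90+v/4.615,71+90*np.sin(best))),71+90*np.sin(best))
f=go([*rk(-22,-62),190],2.955)
E
```

```text
0.83 [ -28.8 -182.7] 137.41382339989664
0.8 [-27.9 -13.4] 135.56204818095705
0.8 [-27.8 172.9] 135.56204818095705
xyz(m) [-0.0737 -0.0004  0.0124] twist 0.0 | in [472.5 145.2 202.4] 2.955 F [-0.6  0.3 -0.7] w 0.4 t 40.4
```

Request:
play_rows([
  {"x": -0.02,"y": 0,"z": 0,"twist": 0},
  {"x": -0.045,"y": 0,"z": 0,"twist": 0},
  {"x": -0.07,"y": 0,"z": 0,"twist": 0},
  {"x": -0.07,"y": 0,"z": 0.0,"twist": 0},
  {"x": -0.07,"y": 0,"z": 0.015,"twist": 0},
  {"x": -0.07,"y": 0,"z": 0.03,"twist": 0},
  {"x": -0.07,"y": 0,"z": 0.034,"twist": 0},
  {"x": -0.07,"y": 0,"z": 0.034,"twist": 0},
])

```text
time: 41.15
tool_pos: [540.3, 132.2, 167.4]
tcp_rot: [-3.141, -0.002, 2.955]
contact_force: [0.1, 0.7, 0.4]
grip_width: 0.5
finger_force: 0.0
```

Request:
play_rows([
  {"x": -0.005,"y": 0,"z": 0.008,"twist": 0},
  {"x": -0.01,"y": 0,"z": 0.016,"twist": 0},
  {"x": -0.015,"y": 0,"z": 0.024,"twist": 0},
  {"x": -0.019,"y": 0,"z": 0.032,"twist": 0},
  {"x": -0.022,"y": 0,"z": 0.04,"twist": 0},
  {"x": -0.024,"y": 0,"z": 0.045,"twist": 0},
  {"x": -0.025,"y": 0,"z": 0.049,"twist": 0},
  {"x": -0.025,"y": 0,"z": 0.05,"twist": 0},
])

```text
time: 41.95
tool_pos: [565.2, 127.5, 117.4]
tcp_rot: [-3.141, -0.002, 2.955]
contact_force: [0.2, -0.2, -0.0]
grip_width: 0.4
finger_force: 0.3
```

```bash
python3 - <<'E'
from m import *
o=bot.get_obs(); print(torack(o["tool_pos"]),o["tool_pos"],o["contact_force"])
E
```

```text
[ -1.4 -61.8] [565.16740218 127.53956581 117.41390502] [ 0.24035951 -0.20363267 -0.04203586]
```

Request:
play_rows([
  {"x": 0,"y": 0,"z": 0.003,"twist": 0},
  {"x": 0,"y": 0,"z": 0.006,"twist": 0},
  {"x": 0,"y": 0,"z": 0.009,"twist": 0},
  {"x": 0,"y": 0,"z": 0.012,"twist": 0},
  {"x": 0,"y": 0,"z": 0.014,"twist": 0},
  {"x": 0,"y": 0,"z": 0.016,"twist": 0},
  {"x": 0,"y": 0,"z": 0.017,"twist": 0},
  {"x": 0,"y": 0,"z": 0.018,"twist": 0},
])

```text
time: 42.75
tool_pos: [565.4, 127.7, 100.6]
tcp_rot: [3.141, -0.0, 2.955]
contact_force: [-2.5, -0.6, 11.5]
grip_width: 0.3
finger_force: 5.8
```

```bash
python3 - <<'E'
from m import *
o=bot.get_obs(); print(torack(o["tool_pos"]),o["tool_pos"],o["contact_force"])
E
```

```text
[ -1.1 -61.6] [565.43131251 127.67834776 100.62561057] [-2.49639183 -0.58806377 11.4831774 ]
```

Request:
play_rows([
  {"x": 0,"y": 0,"z": 0.001,"twist": 0},
  {"x": 0,"y": 0,"z": 0.0015,"twist": 0},
  {"x": 0,"y": 0,"z": 0.0015,"twist": 0},
  {"x": 0,"y": 0,"z": 0.0015,"twist": 0},
  {"x": 0,"y": 0,"z": -0.01,"twist": 0},
  {"x": 0,"y": 0,"z": -0.04,"twist": 0},
  {"x": 0,"y": 0,"z": -0.08,"twist": 0},
  {"x": 0,"y": 0,"z": -0.12,"twist": 0},
])

```text
time: 43.55
tool_pos: [564.7, 127.7, 221.0]
tcp_rot: [-3.141, -0.003, 2.955]
contact_force: [0.8, -0.5, -0.7]
grip_width: 0.4
finger_force: 0.0
```

Request:
play_rows([
  {"x": 0.0,"y": 0,"z": -0.02,"twist": 0},
  {"x": 0.03,"y": 0,"z": -0.02,"twist": 0},
  {"x": 0.06,"y": 0,"z": -0.02,"twist": 0},
  {"x": 0.09,"y": 0,"z": -0.02,"twist": 0},
  {"x": 0.12,"y": 0,"z": -0.02,"twist": 0},
  {"x": 0.15,"y": 0,"z": -0.02,"twist": 0},
  {"x": 0.16,"y": 0,"z": -0.02,"twist": 0},
  {"x": 0.16,"y": 0,"z": -0.02,"twist": 0},
])

```text
time: 44.35
tool_pos: [407.5, 157.6, 240.5]
tcp_rot: [3.141, -0.0, 2.956]
contact_force: [1.2, 0.2, -0.2]
grip_width: 0.4
finger_force: 0.0
```

```bash
python3 - <<'E'
from m import *
o=bot.get_obs(); print(torack(o["tool_pos"]),o["tool_pos"],o["contact_force"],o["time"])
c=cap("scene"); s=c["im"][130:220,320:465]; cv2.imwrite("pics/e1.png",cv2.resize(s,(800,497),interpolation=cv2.INTER_CUBIC))
E
```

```text
[-161.8  -61.6] [407.54226528 157.55957861 240.49258774] [ 1.1915914   0.15604678 -0.19753646] 44.35
```

View pics/e1.png

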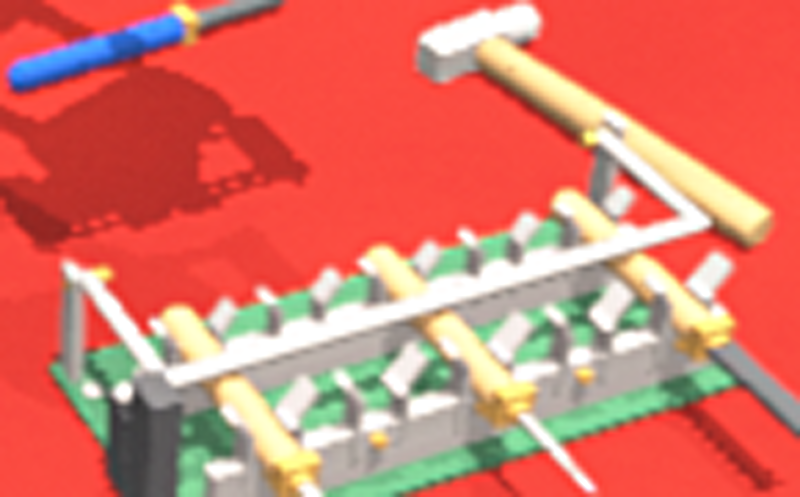

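The bar lies level across the three handles with its -y end in the latch (150,385). One numeric check of its angle, then hand in.

```bash
python3 - <<'E'
from m import *
c=cap("scene"); ok=0
for u,v in((300,345),(435,305),(600,255)):
    q=min(np.arange(0,.5,.005),key=lambda q:abs(torack(ray(c,320+u/5.517,130+v/5.522,71+90*np.sin(q)))[0]-(-90+90*np.cos(q))))
    print(round(q,3),torack(ray(c,320+u/5.517,130+v/5.522,71)))
    ok+=q<.06
if ok>=2: print(bot.close_job())
E
```

```text
0.0 [  4.1 -83.4]
0.0 [ 4.8 -3.6]
0.0 [ 4.9 99.5]
the job is handed in; nothing more can be done
None
```

The awl, rasp and tack lifter, the only three tools on the bench, are pressed home in places 3, 5 and 1. The keeper bar is shut over them, and the job is handed in at about 44 s.

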